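Turn round the bench cheese press

TASK

The two moulds in the bench press have finished pressing: push the small release lever on top of the cylinder over to its stop until the ram has run right back, let the lever spring back, and stand both finished moulds upright on the wire draining rack. Then stand every fresh mould from the counter in the press bed, upright in one row, squarely between the two plates, and pump the long lever in full strokes, right over to its stop and right back again, until with the lever back the red pointer of the sprung end plate stays past the thick mark. Leave both levers sprung back and do not disturb the other things on the counter.

Things in the scene. Friction and masses are not known exactly. Their poses are not given: they have to be found in the camera images.
- press: Steel bench gang press, fixed, 530 x 130 mm. Origin on the counter under the bed; its y axis is the pressing direction: ram, cylinder and both levers at the -y end, sprung end plate at the +y end; its -x side faces the robot. Both plates 104 mm wide, tops 118 mm above the counter; flange and end bracket reach 130 mm. Loaded from above
- press_bed (a point): Centre of the bed's top, 30 mm above the counter, y = +7 mm in the press frame. Guide rails along y stand 20 mm above the bed, 112 mm apart inside. With the ram fully back the bed is clear over 214 mm, from the ram plate at y = -100 mm to the end plate at y = +114 mm (press frame)
- ram_plate (a point): Centre of the ram plate's pressing face, 76 mm above the counter; it moves along the press's +y as the ram runs out
- ram (a joint): Ram travel, m: 0 = fully back, 0.125 = limit, about 0.108 at the start (close up to the finished moulds). Each full pump stroke pushes it out 12 mm more and there it is held; a stroke that stops short (below about 0.55 rad) or does not come right back gains nothing. While the release lever is held at its stop the ram springs back to 0 within about 1.5 s
- pump (a joint): Long upright pump lever on the robot's side of the cylinder, rad: 0 = sprung back at rest, leaning 0.35 rad towards the press's -y; 0.7 = at its stop, leaning 0.35 rad towards +y. Pushed along +y at its grip it takes about 5 N at rest, 10 N near the stop and up to 18 N with the press under load; it springs back by itself
- pump_grip (a point): Point on the axis of the pump lever's round black grip (26 mm thick, 67 mm long plus round ends, its top 188 mm from the pivot), 150 mm from the pivot, about 200 mm above the counter at rest; it moves with the lever, 103 mm along the press's +y from rest to stop, at the same height at both ends and 9 mm higher midway
- pump_pivot (a point): Pivot of the pump lever: it turns about the press's x axis through this point, 60 mm above the counter
- release (a joint): Release lever, rad: 0 = sprung at rest, leaning 0.35 rad towards the press's -x side; 0.7 = at its stop, leaning 0.35 rad to the +x side. Takes about 4 N at rest and 8 N at the stop, pushed at the knob; springs back when let go
- release_knob (a point): Centre of the round black knob (32 mm across) at the top of the release lever, 88 mm from its pivot, on top of the cylinder, about 205 mm above the counter; from rest to stop it travels 60 mm along the press's +x, at the same height at both ends and 5 mm higher midway
- endplate (a joint): How far the sprung end plate is pushed back along the press's +y, m; its red pointer runs over the scale on the end bracket. 0 = no load; the thick mark is at 0.009, above 0.008 counts as past it; limit 0.036. It stays near 0 until the row of moulds is squeezed between the plates, then each full stroke pushes it back 12 mm more (some 4 mm further while the lever is at its stop)
- fresh1: Fresh mould on the counter (two or three; an absent one reads None): slotted steel box 100 x 50 x 60 mm, heavy base, white follower 10 mm proud of one end, so 100 mm along its x, 60 mm along its y. Origin centre of underside, z up. Lug on top to lift it by: 14 mm thick (x), 44 mm long (y), 60 to 91 mm above the underside. 0.6 kg. In the bed its y lies along the press's y, either end to the ram
- fresh2: Fresh mould on the counter (two or three; an absent one reads None): slotted steel box 100 x 50 x 60 mm, heavy base, white follower 10 mm proud of one end, so 100 mm along its x, 60 mm along its y. Origin centre of underside, z up. Lug on top to lift it by: 14 mm thick (x), 44 mm long (y), 60 to 91 mm above the underside. 0.6 kg. In the bed its y lies along the press's y, either end to the ram
- fresh3: Fresh mould on the counter (two or three; an absent one reads None): slotted steel box 100 x 50 x 60 mm, heavy base, white follower 10 mm proud of one end, so 100 mm along its x, 60 mm along its y. Origin centre of underside, z up. Lug on top to lift it by: 14 mm thick (x), 44 mm long (y), 60 to 91 mm above the underside. 0.6 kg. In the bed its y lies along the press's y, either end to the ram
- pressed1: Finished mould, in the press at the start: as the fresh ones, but its follower is pressed in and stands only 2 mm proud, 52 mm long overall along its own y (origin at the centre of its underside, same lug on top)
- pressed2: Finished mould, in the press at the start: as the fresh ones, but its follower is pressed in and stands only 2 mm proud, 52 mm long overall along its own y (origin at the centre of its underside, same lug on top)
- rack: Wire draining rack, fixed, 165 mm (x) by 225 mm (y), its top 25 mm above the counter; origin on the counter under its centre. Room for the two finished moulds side by side along its y
- salt_tub: Bystander: clear tub with a white cap, 72 mm across, 100 mm high, to the right of the pump lever
- brush: Bystander: brush lying on the counter near the robot
- spatula: Bystander: spatula lying on the counter near the robot
Mind the look-alikes: they are no part of the job. What is shaped like the fresh1 but orange is not meant.

How it is judged:
By the outcome, as a careful person would: the job done as asked, in the order asked, and still so for the second after the job is handed in, with the robot touching nothing.
Of fresh1, fresh2, fresh3 only 2 to 3 are there at a start; the rules pass over those that are not, and their reading is None.
At some moment in a run one of fresh1, fresh2, fresh3 may be knocked a few centimetres aside while the robot is not near it.
It also fails if it takes over 208 s, if anything falls off the work surface, if the arm or the gripper's body presses on something with over 40 N, if the wrist force passes 120 N, or if a joint passes its speed limit or range.

ROBOT

A 7-joint arm with a two-finger parallel gripper is mounted at the origin on the work surface. World frame = base frame: x ahead of the robot, y to its left, z up, the work surface at z = 0. Lengths are in m, angles in degrees, forces in N, time in s.
With the tool pointing down it reaches from about 0.425 to 0.875 m from the base axis. Payload 4.7 kg.
Tool frame: the origin (TCP) lies on the centre line of the jaws, within the pads' length; the fingertips stand 17 mm ahead of it and the grasp point (between the pads) lies 2 mm behind it; z points along the fingers, y is the line along which they close (so a half turn about z gives the same grasp; the last joint's range is limited). The gripper opens to 87 mm and grips with 3 to 60 N. Pads are 19 mm wide; open, the fingers measure 117 mm over their backs; the gripper's body (75 mm by 190 mm) begins 51 mm behind the grasp point.
Start: joints at [71.683, 18.392, -4.016, 83.108, 1.295, 78.541, -3.26], TCP at [0.213, -0.614, 0.24] pointing down, gripper open.
Joint ranges: [-163.93, 163.93], [-17.29, 119.83], [-79.2, 71.16], [3.27, 140.29], [-89.18, 269.18], [5.43, 117.66], [-154.24, 154.24]. Speed limits (degrees/s): [147.25, 147.25, 180, 180, 180, 180, 180].

INTERFACE

Orientations are given as [roll, pitch, yaw] about the fixed x, y, z axes, in that order (R = Rz(yaw) Ry(pitch) Rx(roll)).
In Python, from cell import env, read_camera gives the robot as it stands.
- The arm moves only by the shell command python3 -m jog 'ROWS' [FORCE]. ROWS is JSON, a list of rows, each a list of 5 numbers: the opening, from 0 (shut) to 1 (fully open), then the shift along the tool's x, y, z each as a share of 0.02 m, from -1 to 1, then the turn about the tool's z as a share of 45 degrees, from -1 to 1. In form: [[gripper, x, y, z, yaw], ...]. A call has 1 to 12 rows; each row shifts and turns the commanded pose from where the row before left it, along the tool's axes as they then stand; what a row does not reach is not made up. A row lasts 1/12 s, in which the tool goes at most 41.7 mm and 7.16 degrees, less where a joint would pass 70% of its speed; a pose out of reach is approached as far as the arm can. A call with a number of a shift or a turn outside -1 to 1 is refused whole. A call with a gripper value outside its range is refused whole. The fingers move at their own pace and stop on an object; FORCE is the grip in N (left out, the last holds). Time passes only in rows, so rows that do not move let the fingers close. It gives the time, the measured TCP pose, the force, the opening and the grip force at its end, in the units of the state.
- env.get_obs(): the state, without advancing time (a new reading comes with each control period).
- read_camera(name): name is "scene" or "top"; returns a dict with "color" (480x640x3 uint8, red, green, blue), "range_z" (480x640 float32, m along the optical axis (not along the pixel's ray), 0 where there is no reading), "mtx" (3x3 intrinsics, pixels), "world_from_camera" (4x4, takes a point from camera to world coordinates). Camera axes: x right, y down, z forward; pixel columns grow to the right and rows downward; lengths in m; the calibration is good to about 2 mm. A picture is of the moment at which its call begins.
- env.sign_off(): hands the job in; it is judged then, once.
The state is a dict: "time_s": time; "qpos": joint angles; "joint_velocities": joint speeds; "effort": joint torques, N m; "tool_pos": TCP position; "tool_rot": TCP orientation; "force": force on the tool from outside, world axes, zero at the start; "wrist_torque": the same for the moment, N m; "grip_width": finger opening in m; "grasp_force": force on a finger pad.
Only numpy, scipy, OpenCV 4.12 (cv2) and the standard library are available. Lean on these libraries where they do the work, as an engineer would, in place of code of your own. Each camera call takes 0.05 s, during which the arm holds its last target. There are 200 camera calls.

## Working session

There is one attempt and no reset: what is moved stays moved. The work goes in short steps, Python scripts to look and compute and a shell command to move; the robot and the scene stay as the last step left them, time stands still between calls to the robot, and variables do not carry over. Pictures are saved under pics/ and viewed, at most 14 in all, crops included, and the job is handed in when it is done.

```bash
mkdir -p pics; ls
cat > h.py <<'E'
import numpy as np,cv2
from cell import env,read_camera
def snap(n,f):
    c=read_camera(n); cv2.imwrite('pics/'+f+'.png',cv2.cvtColor(c['color'],cv2.COLOR_RGB2BGR)); np.savez('pics/'+f+'.npz',**c); return c
def load(f): return dict(np.load('pics/'+f+'.npz'))
def pt(c,u,v,z=None):
    K=c['mtx'];T=c['world_from_camera']
    d=np.array([(u-K[0,2])/K[0,0],(v-K[1,2])/K[1,1],1.])
    if z is None:
        v0,u0=int(round(v)),int(round(u)); w=c['range_z'][v0-1:v0+2,u0-1:u0+2]; s=np.median(w[w>0])
    else:
        s=(z-T[2,3])/(T[:3,:3]@d)[2]
    return (T@np.r_[d*s,1])[:3]
def cloud(c):
    K=c['mtx'];T=c['world_from_camera'];v,u=np.mgrid[0:480,0:640];s=c['range_z']
    P=np.stack([(u-K[0,2])/K[0,0]*s,(v-K[1,2])/K[1,1]*s,s],-1)
    return P@T[:3,:3].T+T[:3,3]
E
python3 - <<'E'
from h import *
for n in('top','scene'):
    c=snap(n,n+'0'); print(n,c['world_from_camera'].round(3).tolist(),c['mtx'].round(1).tolist())
o=env.get_obs(); print(o)
E
```

```text
pics
top [[-0.017, -0.977, 0.213, 0.253], [-1.0, 0.016, -0.009, -0.027], [0.005, -0.213, -0.977, 1.236], [0.0, 0.0, 0.0, 1.0]] [[453.0, 0.0, 323.3], [0.0, 453.0, 230.4], [0.0, 0.0, 1.0]]
scene [[-0.133, 0.74, -0.659, 1.224], [0.991, 0.107, -0.08, 0.052], [0.012, -0.664, -0.748, 1.011], [0.0, 0.0, 0.0, 1.0]] [[580.8, 0.0, 318.7], [0.0, 580.8, 229.6], [0.0, 0.0, 1.0]]
{'time_s': 0.1, 'qpos': array([71.68207114, 18.43674471, -4.0157797 , 83.16653045,  1.29492456,
       78.54119976, -3.26087953]), 'joint_velocities': array([-0.00398593, -0.14913809, -0.02088685, -0.13466183, -0.00938094,
        0.06444446,  0.0436321 ]), 'effort': array([ 2.19328622e-04, -4.92570484e+01, -4.05463949e-01, -3.13399386e+01,
       -6.41029654e-02,  3.94587731e-02,  4.10785799e-05]), 'tool_pos': array([ 0.21277602, -0.61370296,  0.2385611 ]), 'tool_rot': array([-1.79900753e+02,  5.23063332e-03,  1.91268384e+01]), 'force': array([ 0.7741195 , -0.30437479, -0.69037452]), 'wrist_torque': array([0.013537  , 0.01619221, 0.03013773]), 'grasp_force': 0.0, 'grip_width': 0.08716516093676907}
```

View pics/top0.png

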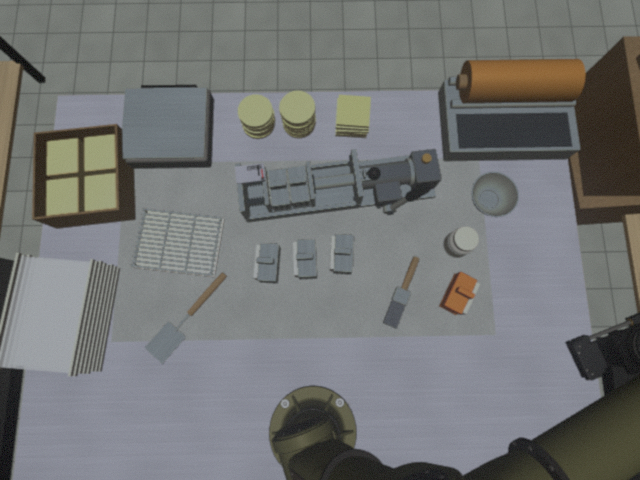

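View pics/scene0.png

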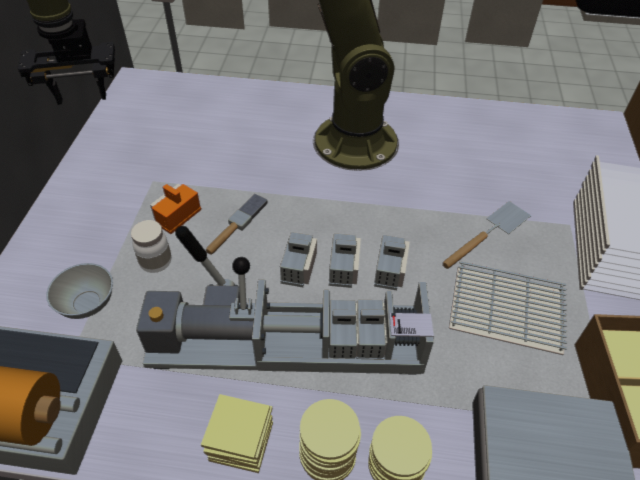

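The top view shows three grey fresh moulds at (266,262), (305,258) and (342,253). The press runs from (240,195) to (438,165), with the two finished moulds at about (288,187), and the rack is at (180,242).

Look-alikes for a fresh mould are the orange mould at (460,293), which I reject by colour, and the two finished grey ones in the press. I choose the three grey ones on the counter.

Next I'll make an orthographic close crop.

Run:
```python
from h import *
# orthographic map from scene and top clouds: u = (0.40 - y)*1000... rows x from 0.72 down to 0.35
def ortho(f):
    c=load(f);P=cloud(c).reshape(-1,3);C=c['color'].reshape(-1,3);ok=c['range_z'].ravel()>0
    s=600
    im=np.zeros((330,600,3),np.uint8)
    o=np.argsort(P[:,2]);P=P[o];C=C[o];ok=ok[o]
    u=((0.45-P[:,1])*s).astype(int);v=((0.85-P[:,0])*s).astype(int)
    m=ok&(u>=0)&(u<599)&(v>=0)&(v<329)
    for du in(0,1):
        for dv in(0,1): im[np.clip(v[m]+dv,0,329),u[m]+du]=C[m]
    return im
c=load('scene0');cv2.imwrite('pics/crop1.png',cv2.cvtColor(cv2.resize(c['color'][215:375,120:440],None,fx=2.5,fy=2.5,interpolation=cv2.INTER_CUBIC),cv2.COLOR_RGB2BGR))
c=load('top0');cv2.imwrite('pics/crop2.png',cv2.cvtColor(cv2.resize(c['color'][140:290,230:446],None,fx=3.7,fy=3.7,interpolation=cv2.INTER_CUBIC),cv2.COLOR_RGB2BGR))
P=cloud(load('top0'))
print('table',np.median(P[300:330,240:300,2]))
for n,u,v in(('L1lug',266,262),('L2',305,258),('L3',342,253),('or',460,293),('tub',463,240),('rack',180,242)): print(n,pt(load('top0'),u,v).round(3))
```

```text
table 0.0008273405966880976
L1lug [0.422 0.11  0.087]
L2 [0.431 0.011 0.089]
L3 [ 0.442 -0.084  0.089]
or [ 0.336 -0.382  0.079]
tub [ 0.469 -0.394  0.1  ]
rack [0.491 0.353 0.022]
```

View pics/crop2.png

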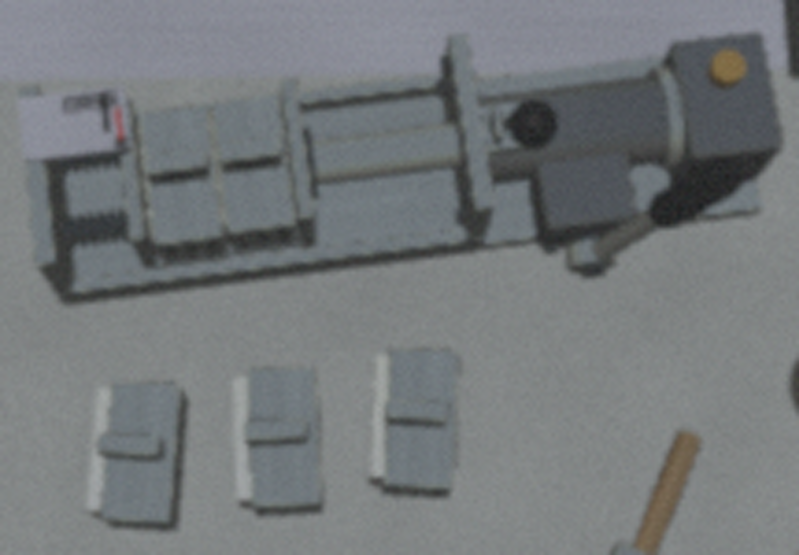

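View pics/crop1.png

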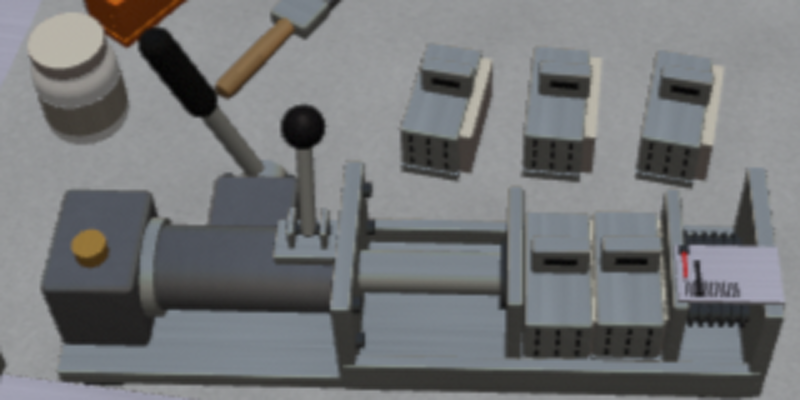

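The crops show:
- **Fresh moulds:** three grey ones with white followers, which face the +y end.
- **Knob:** at (300,128) in the scene crop.
- **Pump grip:** at (175,70) in the scene crop.

Now I'll fit the poses.

```bash
cat >> h.py <<'E'
def sel(c,x0,x1,y0,y1,z0,z1):
    P=cloud(c).reshape(-1,3); ok=c['range_z'].ravel()>0
    m=ok&(P[:,0]>x0)&(P[:,0]<x1)&(P[:,1]>y0)&(P[:,1]<y1)&(P[:,2]>z0)&(P[:,2]<z1); return P[m]
def rect(Q):
    if len(Q)<8: return len(Q)
    # trimmed
    (cx,cy),(w,h),a=cv2.minAreaRect((Q[:,:2]*1000).astype(np.float32)); 
    if w<h: w,h,a=h,w,a+90
    a=(a+90)%180-90
    return len(Q),'c',round(cx,1),round(cy,1),'size',round(w,1),round(h,1),'long-axis deg',round(a,1),'z',round(1000*np.median(Q[:,2]),1)
E
cat > fit.py <<'E'
from h import *
import sys
for f in sys.argv[1:]:
    c=load(f);print(f)
    for n,(x,y) in dict(A=(.422,.110),B=(.431,.011),C=(.442,-.084)).items():
        print(n,'top',rect(sel(c,x-.09,x+.09,y-.047,y+.047,.052,.068)))
        print(n,'lug',rect(sel(c,x-.05,x+.05,y-.047,y+.047,.082,.1)))
E
python3 fit.py top0 scene0
python3 - <<'E'
from h import *
for f in('top0','scene0'):
    c=load(f); print(f)
    print('pressed tops',rect(sel(c,.52,.72,-.02,.2,.084,.096)))
    Q=sel(c,.52,.72,-.3,.25,.111,.14); print('plates',rect(Q))
    print('knob',rect(sel(c,.5,.75,-.3,.1,.195,.24)), 'grip',rect(sel(c,.4,.6,-.4,-.1,.165,.24)))
    print('rack',rect(sel(c,.38,.6,.23,.47,.018,.03)))
    print('all',rect(sel(c,.5,.75,-.35,.3,.012,.2)))
c=load('top0')
s=lambda u,v:(230+u/3.7,140+v/3.7)
for n,u,v,z in (('flange far',458,40,.13),('flange near',478,235,.13),('ram top far',290,88,.118),('ram near',305,212,.118),('box cap',728,67,None),('knob',530,122,.205),('grip',690,190,None),('lugP1',178,170,.121),('lugP2',248,158,.121),('ep far',130,95,.118),('bracket far',30,90,.13),('bracket near',42,262,.13)):
    print(n,pt(c,*s(u,v),z).round(4),pt(c,*s(u,v)).round(3))
c=load('scene0')
s=lambda u,v:(120+u/2.5,215+v/2.5)
for n,u,v,z in (('flange far',352,165,.13),('knob',303,127,.205),('gripTop',155,42,None),('gripbot',203,103,None),('lugP1',560,243,.121),('lugP2',630,243,.121),('bracket near',757,172,.13),('ram near',515,190,.118),('ep near',672,196,.118)):
    print(n,pt(c,*s(u,v),z).round(4),pt(c,*s(u,v)).round(3))
E
```

```text
top0
A top (740, 'c', 427.8, 114.2, 'size', 100.6, 60.5, 'long-axis deg', -4.5, 'z', np.float64(59.1))
A lug (99, 'c', 427.8, 114.1, 'size', 43.9, 14.3, 'long-axis deg', 84.7, 'z', np.float64(90.0))
B top (729, 'c', 436.5, 12.6, 'size', 100.0, 59.6, 'long-axis deg', 2.1, 'z', np.float64(59.4))
B lug (95, 'c', 436.9, 13.1, 'size', 41.3, 14.8, 'long-axis deg', -87.8, 'z', np.float64(90.4))
C top (721, 'c', 448.9, -85.4, 'size', 100.6, 60.0, 'long-axis deg', -4.1, 'z', np.float64(59.3))
C lug (97, 'c', 448.5, -84.4, 'size', 41.4, 13.7, 'long-axis deg', 87.4, 'z', np.float64(90.2))
scene0
A top (801, 'c', 429.7, 115.5, 'size', 102.9, 59.8, 'long-axis deg', -4.3, 'z', np.float64(58.1))
A lug (149, 'c', 429.7, 115.4, 'size', 43.3, 18.5, 'long-axis deg', 82.3, 'z', np.float64(88.3))
B top (810, 'c', 437.6, 14.1, 'size', 106.4, 60.0, 'long-axis deg', 1.7, 'z', np.float64(58.3))
B lug (139, 'c', 438.8, 14.3, 'size', 43.7, 16.6, 'long-axis deg', -88.8, 'z', np.float64(88.5))
C top (820, 'c', 449.9, -83.7, 'size', 103.2, 61.1, 'long-axis deg', -3.7, 'z', np.float64(58.3))
C lug (146, 'c', 450.8
[... 1754 characters left out ...]
lugP2 [0.6221 0.0285 0.121 ] [0.625 0.029 0.113]
ep far [0.6709 0.1115 0.118 ] [0.714 0.126 0.003]
bracket far [0.6711 0.1797 0.13  ] [0.672 0.18  0.128]
bracket near [0.5471 0.1687 0.13  ] [0.548 0.169 0.127]
flange far [ 0.5907 -0.132   0.13  ] [ 0.588 -0.133  0.126]
knob [ 0.617  -0.1569  0.205 ] [ 0.625 -0.154  0.216]
gripTop [ 0.5789 -0.2702  0.2341] [ 0.579 -0.27   0.234]
gripbot [ 0.5786 -0.2445  0.1694] [ 0.579 -0.245  0.169]
lugP1 [0.6319 0.0298 0.121 ] [0.631 0.03  0.119]
lugP2 [0.6247 0.0804 0.121 ] [0.624 0.08  0.119]
bracket near [0.554  0.1701 0.13  ] [0.554 0.17  0.13 ]
ram near [ 0.5876 -0.0087  0.118 ] [ 0.586 -0.009  0.116]
ep near [0.5764 0.1087 0.118 ] [0.575 0.109 0.116]
```

Run:
```python
from h import *
for f in('top0','scene0'):
    c=load(f); print(f)
    print('ram plate',rect(sel(c,.55,.72,-.03,.012,.114,.122)))
    print('end plate',rect(sel(c,.55,.72,.095,.13,.112,.121)))
    print('flange',rect(sel(c,.53,.72,-.15,-.1,.123,.134)))
    print('lugs',rect(sel(c,.59,.66,.012,.1,.112,.125)))
    print('lugR',rect(sel(c,.59,.66,.012,.053,.112,.125)))
    print('lugL',rect(sel(c,.59,.66,.057,.1,.112,.125)))
    print('boxes',rect(sel(c,.55,.72,-.003,.105,.084,.096)))
    print('knob',rect(sel(c,.59,.65,-.19,-.12,.195,.24)), 'grip',rect(sel(c,.54,.6,-.31,-.2,.165,.24)))
    Q=sel(c,.45,.6,-.1,.2,.008,.04)
    # base near edge
    for y in (-.1,-.05,0,.05,.1,.15):
        q=Q[abs(Q[:,1]-y)<.006]; print(y,np.percentile(q[:,0],[0,3]).round(4) if len(q) else 0,end=' ')
    R=sel(c,.38,.6,.22,.47,.019,.03);print('\nrack',rect(R))
```

```text
top0
ram plate (167, 'c', 630.9, 0.1, 'size', 102.2, 22.4, 'long-axis deg', 6.8, 'z', np.float64(117.7))
end plate (137, 'c', 618.1, 106.5, 'size', 100.8, 22.7, 'long-axis deg', 5.4, 'z', np.float64(117.6))
flange (276, 'c', 647.4, -134.4, 'size', 129.9, 29.5, 'long-axis deg', 6.3, 'z', np.float64(127.1))
lugs (179, 'c', 626.3, 56.1, 'size', 87.7, 16.3, 'long-axis deg', -81.2, 'z', np.float64(119.5))
lugR (85, 'c', 630.0, 31.2, 'size', 36.9, 15.5, 'long-axis deg', -85.7, 'z', np.float64(119.1))
lugL (94, 'c', 622.5, 78.5, 'size', 41.5, 16.0, 'long-axis deg', -83.7, 'z', np.float64(120.4))
boxes (1130, 'c', 625.5, 56.3, 'size', 108.6, 104.0, 'long-axis deg', -83.3, 'z', np.float64(89.7))
knob (140, 'c', 614.4, -159.5, 'size', 30.0, 29.6, 'long-axis deg', 62.3, 'z', np.float64(215.3)) grip (269, 'c', 569.4, -263.7, 'size', 45.1, 24.6, 'long-axis deg', -81.6, 'z', np.float64(213.3))
-0.1 [0.5756 0.5757] -0.05 [0.5706 0.5707] 0 [0.5646 0.5649] 0.05 [0.558  0.5582] 0.1 [0.5523 0.5524] 0.15 [0.5467 0.5471] 
rack (2061, 'c', 482.7, 345.8, 'size', 255.9, 179.5, 'long-axis deg', 82.4, 'z', np
[... 422 characters left out ...]
lugR (173, 'c', 632.7, 31.1, 'size', 39.3, 15.7, 'long-axis deg', -80.3, 'z', np.float64(119.1))
lugL (181, 'c', 623.7, 79.7, 'size', 41.5, 17.1, 'long-axis deg', -85.5, 'z', np.float64(118.8))
boxes (1887, 'c', 629.1, 50.5, 'size', 115.8, 104.1, 'long-axis deg', -83.5, 'z', np.float64(88.8))
knob (257, 'c', 618.6, -157.5, 'size', 30.4, 27.5, 'long-axis deg', -75.0, 'z', np.float64(213.0)) grip (530, 'c', 573.7, -261.8, 'size', 47.2, 24.4, 'long-axis deg', -84.6, 'z', np.float64(206.6))
-0.1 [0.4952 0.4957] -0.05 [0.4505 0.4528] 0 [0.4848 0.4853] 0.05 [0.4788 0.4788] 0.1 [0.4734 0.4746] 0.15 0 
rack (3488, 'c', 484.8, 350.8, 'size', 249.8, 182.1, 'long-axis deg', 82.3, 'z', np.float64(22.6))
```

```bash
cat > to.py <<'E'
# prints total tool-axis shift (in shares of 20 mm) to reach X Y Z(m); turn shares to reach YAW
import sys,numpy as np
from cell import env
o=env.get_obs(); p=o['tool_pos'];r=o['tool_rot'];psi=np.radians(r[2])
print('pos',p.round(4),'rot',r.round(1),'F',o['force'].round(1),'w',round(o['grip_width'],4),'gf',round(o['grasp_force'],1),'t',round(o['time_s'],1))
a=[float(v) for v in sys.argv[1:]]
for i in range(0,len(a),4):
    d=np.array(a[i:i+3])-p; y=np.radians(a[i+3]); c,s=np.cos(y),np.sin(y)   # shift after turning
    print('shares',(np.array([c*d[0]+s*d[1],s*d[0]-c*d[1],-d[2]])/.02).round(2),'turn',round(-(a[i+3]-r[2])/45,3))
E
python3 -m jog '[[0,0,0,-0.5,-0.157],[0,0,0,-0.5,-0.157],[0,0,0,-0.5,-0.157],[0,0,0,-0.5,-0.157],[0,0,0,-0.5,-0.157],[0,0,0,-0.5,-0.157],[0,0,0,-0.5,-0.157],[0,0,0,-0.5,-0.157],[0,0,0,0,-0.157],[0,0,0,0,-0.157],[0,0,0,0,-0.157],[0,0,0,0,0]]' 20
python3 to.py .574 -.163 .32 96.7
```

```text
time_s: 1.1
tool_pos: [0.2128, -0.614, 0.319]
tool_rot: [-180.0, -0.1, 97.0]
force: [0.1, 0.3, 0.7]
grip_width: 0.0148
grasp_force: 0.0
pos [ 0.2128 -0.614   0.319 ] rot [-1.8e+02 -1.0e-01  9.7e+01] F [0.1 0.3 0.7] w 0.0148 gf 0.0 t 1.1
shares [20.29 20.57 -0.05] turn 0.007
```

```bash
python3 -m jog '[[0,0.84,0.86,0,0.007],[0,0.84,0.86,0,0],[0,0.84,0.86,0,0],[0,0.84,0.86,0,0],[0,0.84,0.86,0,0],[0,0.84,0.86,0,0],[0,0.84,0.86,0,0],[0,0.84,0.86,0,0],[0,0.84,0.86,0,0],[0,0.84,0.86,0,0],[0,0.84,0.86,0,0],[0,0.84,0.86,0,0]]'
python3 -m jog '[[0,0.84,0.86,0,0],[0,0.84,0.86,0,0],[0,0.84,0.86,0,0],[0,0.84,0.86,0,0],[0,0.84,0.86,0,0],[0,0.84,0.86,0,0],[0,0.84,0.86,0,0],[0,0.84,0.86,0,0],[0,0.84,0.86,0,0],[0,0.84,0.86,0,0],[0,0.84,0.86,0,0],[0,0.84,0.86,0,0]]'
python3 to.py .574 -.163 .207 96.7 .562 -.27 .207 96.7
```

```text
time_s: 2.1
tool_pos: [0.3955, -0.3892, 0.3193]
tool_rot: [-180.0, -0.0, 96.3]
force: [0.3, -0.8, -0.5]
grip_width: 0.0007
grasp_force: 0.0
time_s: 3.1
tool_pos: [0.5776, -0.1656, 0.3192]
tool_rot: [-180.0, -0.0, 96.3]
force: [0.6, 0.5, -0.2]
grip_width: 0.0004
grasp_force: 0.0
pos [ 0.5776 -0.1656  0.3192] rot [-180.    -0.    96.3] F [ 0.6  0.5 -0.2] w 0.0004 gf 0.0 t 3.1
shares [ 0.15 -0.16  5.61] turn -0.009
shares [-5.09 -1.38  5.61] turn -0.009
```

```bash
python3 -m jog '[[0,0.1,-0.4,0.6,-0.009],[0,0,0,0.8,0],[0,0,0,0.8,0],[0,0,0,0.8,0],[0,0,0,0.8,0],[0,0,0,0.8,0],[0,0,0,0.8,0],[0,0,0,0.2,0],[0,0,0,0,0]]'
python3 -m jog '[[0,0,0.4,0,0],[0,0,0.4,0,0],[0,0,0.4,0,0],[0,0,0.4,0,0],[0,0,0.4,0,0],[0,0,0.4,0,0],[0,0,0,0,0]]'
python3 to.py .63 -.155 .207 96.7
```

```text
time_s: 3.85
tool_pos: [0.5679, -0.1654, 0.206]
tool_rot: [-179.8, -0.1, 96.8]
force: [0.6, -0.8, -0.7]
grip_width: 0.0005
grasp_force: 0.0
time_s: 4.43
tool_pos: [0.6174, -0.1602, 0.2087]
tool_rot: [-179.9, 0.1, 96.9]
force: [-6.7, -1.8, 5.3]
grip_width: 0.0005
grasp_force: 3.4
pos [ 0.6174 -0.1602  0.2087] rot [-1.799e+02  1.000e-01  9.690e+01] F [-6.7 -1.8  5.3] w 0.0005 gf 3.4 t 4.4
shares [0.18 0.66 0.09] turn 0.004
```

```bash
python3 -m jog '[[0,0,0.4,0,0],[0,0,0.4,0,0],[0,0,0.3,0,0],[0,0,0,0,0]]'
python3 -m jog '[[0,0,0.3,0,0],[0,0,0.2,0,0],[0,0,0,0,0],[0,0,0,0,0]]'
```

```text
time_s: 4.77
tool_pos: [0.6389, -0.1576, 0.2088]
tool_rot: [-179.9, 0.1, 96.9]
force: [-6.5, -1.9, 4.5]
grip_width: 0.0004
grasp_force: 3.3
time_s: 5.1
tool_pos: [0.6476, -0.1566, 0.2081]
tool_rot: [-179.8, 0.0, 96.9]
force: [-6.3, -1.1, 3.5]
grip_width: 0.0004
grasp_force: 3.5
```

Run:
```python
from h import *
for f in ('scene1',):
    c=snap('scene',f)
    print('ram plate',rect(sel(c,.55,.72,-.13,.012,.114,.121)))
    print('knob',rect(sel(c,.59,.72,-.2,-.12,.195,.225)))
```

```text
ram plate (359, 'c', 646.8, -56.5, 'size', 137.3, 131.0, 'long-axis deg', -88.8, 'z', np.float64(116.6))
knob 0
```

```bash
python3 -m jog '[[0,0,0.25,0,0],[0,0,0.2,0,0],[0,0,0,0,0]]'
python3 -m jog '[[0,0,0.2,0,0],[0,0,0.1,0,0],[0,0,0,0,0]]'
```

```text
time_s: 5.4
tool_pos: [0.6515, -0.1562, 0.2076]
tool_rot: [-179.1, 0.0, 96.8]
force: [-22.2, -1.6, 10.4]
grip_width: 0.0005
grasp_force: 10.6
time_s: 5.65
tool_pos: [0.6519, -0.1563, 0.2076]
tool_rot: [-178.3, -0.0, 96.8]
force: [-36.2, -0.9, 17.5]
grip_width: 0.0003
grasp_force: 18.6
```

```bash
python3 -m jog '[[0,0,-0.25,0,0],[0,0,0,0,0],[0,0,0,0,0],[0,0,0,0,0],[0,0,0,0,0],[0,0,0,0,0],[0,0,0,0,0],[0,0,0,0,0],[0,0,0,0,0],[0,0,0,0,0],[0,0,0,0,0],[0,0,0,0,0]]'
python3 -m jog '[[0,0,0,0,0],[0,0,0,0,0],[0,0,0,0,0],[0,0,0,0,0],[0,0,0,0,0],[0,0,0,0,0],[0,0,0,0,0],[0,0,0,0,0],[0,0,0,0,0],[0,0,0,0,0],[0,0,0,0,0],[0,0,0,0,0]]'
python3 - <<'E'
from h import *
c=snap('scene','scene2')
cv2.imwrite('pics/crop3.png',cv2.cvtColor(cv2.resize(c['color'][200:375,120:440],None,fx=2.5,fy=2.5,interpolation=cv2.INTER_CUBIC),cv2.COLOR_RGB2BGR))
E
```

```text
time_s: 6.65
tool_pos: [0.6515, -0.1563, 0.2076]
tool_rot: [-179.0, 0.0, 96.8]
force: [-23.4, -1.1, 10.4]
grip_width: 0.0007
grasp_force: 11.5
time_s: 7.65
tool_pos: [0.6516, -0.1563, 0.2076]
tool_rot: [-179.0, 0.0, 96.8]
force: [-22.5, -1.3, 11.4]
grip_width: 0.0001
grasp_force: 11.5
```

View pics/crop3.png

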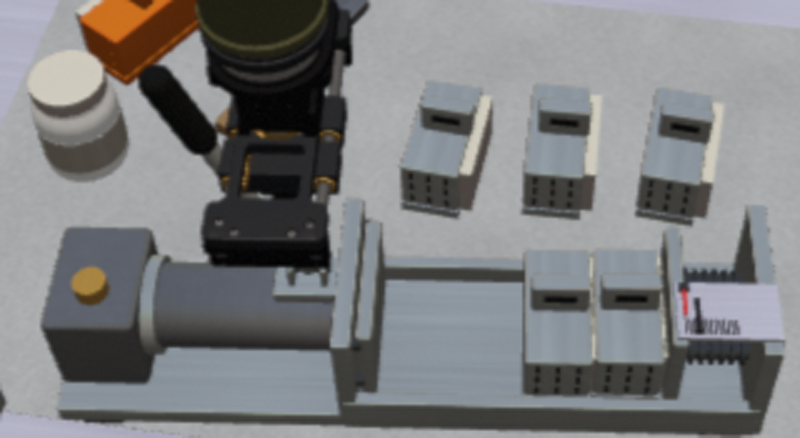

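The ram has run right back: its plate now sits at the flange at (370,300), and the two finished moulds stand free. I'll retract and go to the finished mould nearer the ram.

```bash
python3 -m jog '[[0,0,-0.5,0,0],[0,0,-0.5,0,0],[0,0,-0.5,0,0],[0,0,-0.5,0,0],[0,0,-0.6,0,0],[0,0,-0.6,0,0],[0,0,-0.6,0,0],[0,0,-0.6,0,0],[0,0,-0.6,0,0],[0,0,-0.3,-0.3,0],[0,0,0,-0.8,0],[0,0,0,-0.8,0]]'
python3 -m jog '[[0,0,0,-0.8,0],[0,0,0,-0.8,0],[0.5,0,0,-0.8,0],[0.5,0,0,-0.8,0],[0.5,0,0,-0.2,0]]'
python3 to.py .631 .031 .25 96.7 .631 .031 .111 96.7
python3 - <<'E'
from h import *
c=snap('top','top3')
print('knob',rect(sel(c,.59,.72,-.19,-.12,.195,.225)))
print('lugR',rect(sel(c,.59,.66,.012,.054,.112,.125)),'lugL',rect(sel(c,.59,.66,.056,.1,.112,.125)))
print('end plate',rect(sel(c,.55,.72,.095,.13,.112,.121)))
print('ram',rect(sel(c,.57,.72,-.12,-.08,.112,.121)))
E
```

```text
time_s: 8.7
tool_pos: [0.5534, -0.1673, 0.2466]
tool_rot: [180.0, 0.0, 96.9]
force: [-0.0, -0.5, -0.4]
grip_width: 0.0004
grasp_force: 0.0
time_s: 9.12
tool_pos: [0.5553, -0.1672, 0.3174]
tool_rot: [179.7, 0.1, 97.0]
force: [0.1, -0.2, 0.8]
grip_width: 0.0134
grasp_force: 0.0
pos [ 0.5553 -0.1672  0.3174] rot [1.797e+02 1.000e-01 9.700e+01] F [ 0.1 -0.2  0.8] w 0.0134 gf 0.0 t 9.1
shares [9.4  4.92 3.37] turn 0.006
shares [ 9.4   4.92 10.32] turn 0.006
knob (51, 'c', 611.3, -156.5, 'size', 25.9, 21.5, 'long-axis deg', 73.1, 'z', np.float64(213.9))
lugR (85, 'c', 629.5, 31.1, 'size', 37.4, 15.8, 'long-axis deg', -85.2, 'z', np.float64(119.4)) lugL (96, 'c', 621.7, 79.0, 'size', 41.6, 15.5, 'long-axis deg', -81.1, 'z', np.float64(119.9))
end plate (130, 'c', 617.2, 106.9, 'size', 101.5, 22.3, 'long-axis deg', 6.7, 'z', np.float64(117.6))
ram (167, 'c', 647.0, -113.0, 'size', 109.5, 14.4, 'long-axis deg', 6.9, 'z', np.float64(117.1))
```

```bash
python3 -m jog '[[0.5,0.85,0.45,0,0.006],[0.5,0.85,0.45,0,0],[0.5,0.85,0.45,0,0],[0.5,0.85,0.45,0,0],[0.5,0.85,0.45,0,0],[0.5,0.85,0.45,0,0],[0.5,0.85,0.45,0,0],[0.5,0.85,0.45,0.5,0],[0.5,0.85,0.45,0.8,0],[0.5,0.85,0.45,0.8,0],[0.5,0.85,0.42,0.8,0],[0.5,0,0,0.5,0]]'
python3 to.py .631 .031 .111 96.7
```

```text
time_s: 10.17
tool_pos: [0.6287, 0.0355, 0.2429]
tool_rot: [-179.9, -0.2, 97.0]
force: [-2.0, 1.9, 0.0]
grip_width: 0.0435
grasp_force: 0.0
pos [0.6287 0.0355 0.2429] rot [-179.9   -0.2   97. ] F [-2.   1.9  0. ] w 0.0435 gf 0.0 t 10.2
shares [-0.24  0.09  6.6 ] turn 0.007
```

```bash
python3 -m jog '[[0.5,-0.22,0.09,0.7,0],[0.5,0,0,0.8,0],[0.5,0,0,0.8,0],[0.5,0,0,0.8,0],[0.5,0,0,0.8,0],[0.5,0,0,0.8,0],[0.5,0,0,0.8,0],[0.5,0,0,0.6,0],[0.5,0,0,0.4,0],[0.5,0,0,0,0]]'
python3 -m jog '[[0.1,0,0,0,0],[0,0,0,0,0],[0,0,0,0,0],[0,0,0,0,0],[0,0,0,0,0],[0,0,0,0,0]]' 40
python3 to.py .631 .031 .111 96.7
```

```text
time_s: 11.0
tool_pos: [0.6302, 0.0242, 0.1133]
tool_rot: [-179.8, 0.0, 96.6]
force: [-0.9, -0.9, 0.0]
grip_width: 0.0436
grasp_force: 0.0
time_s: 11.5
tool_pos: [0.6312, 0.0256, 0.116]
tool_rot: [-180.0, 0.0, 96.7]
force: [-0.9, -1.4, 2.6]
grip_width: 0.0138
grasp_force: 40.0
pos [0.6312 0.0256 0.116 ] rot [-180.     0.    96.7] F [-0.9 -1.4  2.6] w 0.0138 gf 40.0 t 11.5
shares [0.27 0.02 0.25] turn -0.001
```

```bash
python3 -m jog '[[0,0,0,-0.3,0],[0,0,0,-0.6,0],[0,0,0,-0.8,0],[0,0,0,-0.8,0],[0,0,0,-0.8,0],[0,0,0,-0.8,0],[0,0,0,-0.8,0],[0,0,0,-0.8,0],[0,0,0,-0.8,0],[0,0,0,-0.8,0],[0,0,0,-0.5,0],[0,0,0,0,0]]'
python3 - <<'E'
from h import *
c=load('top0')
for p in ((145,210),(223,216),(215,275),(135,268)): print(pt(c,*p,.025).round(4))
c=load('scene0')
for p in ((462,266),(568,290),(562,347),(450,318)): print(pt(c,*p,.025).round(4))
E
python3 - <<'E'
from h import *
c=load('scene0')
im=np.hstack([cv2.resize(c['color'][250:360,440:580],None,fx=2.8,fy=2.8,interpolation=cv2.INTER_CUBIC)]);cv2.imwrite('pics/rackS.png',im[:,:,::-1])
c=load('top0');im2=cv2.resize(c['color'][200:285,125:230],(392,308),interpolation=cv2.INTER_CUBIC)
cv2.imwrite('pics/rack.png',np.hstack([im,im2])[:,:,::-1])
E
python3 to.py .5 .33 .25 82.4
```

```text
time_s: 12.5
tool_pos: [0.6323, 0.026, 0.2742]
tool_rot: [179.8, 0.0, 96.7]
force: [0.0, 0.5, -6.7]
grip_width: 0.0138
grasp_force: 40.0
[0.5816 0.4527 0.025 ]
[0.5611 0.2374 0.025 ]
[0.3987 0.2539 0.025 ]
[0.4211 0.4688 0.025 ]
[0.4143 0.2674 0.025 ]
[0.4472 0.4858 0.025 ]
[0.5882 0.4539 0.025 ]
[0.5519 0.2396 0.025 ]
pos [0.6323 0.026  0.2742] rot [179.8   0.   96.7] F [ 0.   0.5 -6.7] w 0.0138 gf 40.0 t 12.5
shares [14.19 -8.57  1.21] turn 0.317
```

View pics/rack.png

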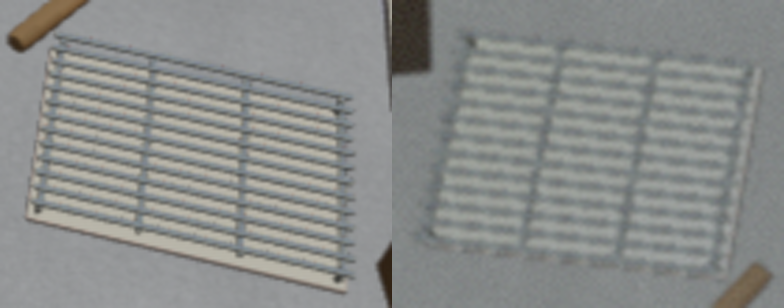

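```bash
python3 to.py .4932 .3873 .274 83.5
```

```text
pos [0.6323 0.026  0.2742] rot [179.8   0.   96.7] F [ 0.   0.5 -6.7] w 0.0138 gf 40.0 t 12.5
shares [ 1.716e+01 -8.950e+00  1.000e-02] turn 0.293
```

```bash
python3 -m jog '[[0,0,0,0,0.098],[0,0,0,0,0.098],[0,0,0,0,0.097],[0,0.86,-0.45,0,0],[0,0.86,-0.45,0,0],[0,0.86,-0.45,0,0],[0,0.86,-0.45,0,0],[0,0.86,-0.45,0,0],[0,0.86,-0.45,0,0],[0,0.86,-0.45,0,0],[0,0.86,-0.45,0,0],[0,0.86,-0.45,0,0]]'
python3 -m jog '[[0,0.86,-0.45,0,0],[0,0.86,-0.45,0,0],[0,0.86,-0.45,0,0],[0,0.86,-0.45,0,0],[0,0.86,-0.45,0,0],[0,0.86,-0.45,0,0],[0,0.86,-0.45,0,0],[0,0.86,-0.45,0,0],[0,0.86,-0.45,0,0],[0,0.86,-0.45,0,0],[0,0.86,-0.45,0,0],[0,0,0,0,0]]'
python3 -m jog '[[0,0,0,0.8,0],[0,0,0,0.8,0],[0,0,0,0.8,0],[0,0,0,0.8,0],[0,0,0,0.8,0],[0,0,0,0.8,0],[0,0,0,0.8,0],[0,0,0,0,0],[0,0,0,0,0]]'
python3 to.py .4932 .3873 .114 83.5
```

```text
time_s: 13.5
tool_pos: [0.5673, 0.1892, 0.2702]
tool_rot: [-179.9, 0.1, 83.5]
force: [-0.2, 0.0, -8.6]
grip_width: 0.0134
grasp_force: 40.0
time_s: 14.5
tool_pos: [0.4872, 0.3929, 0.2704]
tool_rot: [-179.7, -0.2, 83.9]
force: [-2.1, 2.1, -7.1]
grip_width: 0.014
grasp_force: 40.0
time_s: 15.25
tool_pos: [0.4908, 0.3867, 0.1579]
tool_rot: [-179.8, 0.2, 83.5]
force: [0.8, 0.2, -6.3]
grip_width: 0.0135
grasp_force: 40.0
pos [0.4908 0.3867 0.1579] rot [-179.8    0.2   83.5] F [ 0.8  0.2 -6.3] w 0.0135 gf 40.0 t 15.2
shares [0.04 0.12 2.19] turn -0.001
```

```bash
python3 -m jog '[[0,0,0.1,0.6,0],[0,0,0,0.6,0],[0,0,0,0.5,0],[0,0,0,0.3,0],[0,0,0,0.15,0],[0,0,0,0,0]]'
python3 -m jog '[[0,0,0,0.1,0],[0,0,0,0.1,0],[0,0,0,0,0]]'
```

```text
time_s: 15.75
tool_pos: [0.4931, 0.3872, 0.1153]
tool_rot: [-179.9, 0.1, 83.5]
force: [-0.5, 0.3, -7.1]
grip_width: 0.0135
grasp_force: 40.0
time_s: 16.0
tool_pos: [0.4936, 0.3877, 0.1125]
tool_rot: [180.0, -0.0, 83.5]
force: [-0.2, -0.0, -6.8]
grip_width: 0.0137
grasp_force: 40.0
```

```bash
python3 -m jog '[[0,0,0,0.1,0],[0,0,0,0.1,0],[0,0,0,0,0]]'
python3 -m jog '[[0.5,0,0,0,0],[0.5,0,0,0,0],[0.5,0,0,0,0],[0.5,0,0,0,0],[0.5,0,0,-0.8,0],[0.5,0,0,-0.8,0],[0.5,0,0,-0.8,0],[0.5,0,0,-0.8,0],[0.5,0,0,-0.8,0],[0.5,0,0,-0.8,0],[0.5,0,0,-0.8,0],[0.5,0,0,0,0]]'
python3 to.py .623 .079 .23 96.7
```

```text
time_s: 16.25
tool_pos: [0.494, 0.388, 0.111]
tool_rot: [179.9, -0.0, 83.5]
force: [-2.6, -3.3, 5.4]
grip_width: 0.0137
grasp_force: 40.0
time_s: 17.25
tool_pos: [0.4948, 0.3892, 0.2242]
tool_rot: [179.7, -0.2, 83.5]
force: [0.3, 0.3, 0.0]
grip_width: 0.0437
grasp_force: 0.0
pos [0.4948 0.3892 0.2242] rot [179.7  -0.2  83.5] F [0.3 0.3 0. ] w 0.0437 gf 0.0 t 17.2
shares [-16.15   4.55  -0.29] turn -0.294
```

```bash
python3 -m jog '[[0.5,0,0,0,-0.1],[0.5,0,0,0,-0.1],[0.5,0,0,0,-0.094],[0.5,-0.85,0.24,0,0],[0.5,-0.85,0.24,0,0],[0.5,-0.85,0.24,0,0],[0.5,-0.85,0.24,0,0],[0.5,-0.85,0.24,0,0],[0.5,-0.85,0.24,0,0],[0.5,-0.85,0.24,0,0],[0.5,-0.85,0.24,0,0],[0.5,-0.85,0.24,0,0]]'
python3 -m jog '[[0.5,-0.85,0.24,0,0],[0.5,-0.85,0.24,0,0],[0.5,-0.85,0.24,0,0],[0.5,-0.85,0.24,0,0],[0.5,-0.85,0.24,0,0],[0.5,-0.85,0.24,0,0],[0.5,-0.85,0.24,0,0],[0.5,-0.85,0.24,0,0],[0.5,-0.85,0.23,0,0],[0.5,0,0,0,0],[0.5,0,0,0,0],[0.5,0,0,0,0]]'
python3 to.py .623 .079 .114 96.7
```

```text
time_s: 18.25
tool_pos: [0.5545, 0.2398, 0.2197]
tool_rot: [-180.0, 0.0, 96.7]
force: [-0.4, 0.3, 0.6]
grip_width: 0.0432
grasp_force: 0.0
time_s: 19.25
tool_pos: [0.6143, 0.0952, 0.2201]
tool_rot: [-180.0, -0.1, 96.8]
force: [-0.5, 0.3, -0.2]
grip_width: 0.0436
grasp_force: 0.0
pos [0.6143 0.0952 0.2201] rot [-1.80e+02 -1.00e-01  9.68e+01] F [-0.5  0.3 -0.2] w 0.0436 gf 0.0 t 19.2
shares [-0.86  0.34  5.31] turn 0.002
```

```bash
python3 -m jog '[[0.5,-0.86,0.34,0,0],[0.5,0,0,0.8,0],[0.5,0,0,0.8,0],[0.5,0,0,0.8,0],[0.5,0,0,0.8,0],[0.5,0,0,0.8,0],[0.5,0,0,0.8,0],[0.5,0,0,0.5,0],[0.5,0,0,0,0],[0.5,0,0,0,0]]'
python3 to.py .623 .079 .114 96.7
python3 -m jog '[[0,0,0,0,0],[0,0,0,0,0],[0,0,0,0,0],[0,0,0,0,0],[0,0,0,0,0]]' 40
python3 to.py .623 .079 .114 96.7
```

```text
time_s: 20.08
tool_pos: [0.6232, 0.0786, 0.1144]
tool_rot: [-180.0, -0.0, 96.8]
force: [0.4, -0.5, 0.6]
grip_width: 0.0434
grasp_force: 0.0
pos [0.6232 0.0786 0.1144] rot [-180.    -0.    96.8] F [ 0.4 -0.5  0.6] w 0.0434 gf 0.0 t 20.1
shares [ 0.02 -0.01  0.02] turn 0.002
time_s: 20.5
tool_pos: [0.6239, 0.0774, 0.115]
tool_rot: [180.0, 0.0, 96.7]
force: [0.5, -0.2, -1.3]
grip_width: 0.0179
grasp_force: 0.0
pos [0.6239 0.0774 0.115 ] rot [180.    0.   96.7] F [ 0.5 -0.2 -1.3] w 0.0179 gf 0.0 t 20.5
shares [ 0.08 -0.04  0.05] turn -0.0
```

```bash
python3 -m jog '[[0,0,0,0,0],[0,0,0,0,0],[0,0,0,-0.4,0],[0,0,0,-0.8,0],[0,0,0,-0.8,0],[0,0,0,-0.8,0],[0,0,0,-0.8,0],[0,0,0,-0.8,0],[0,0,0,-0.8,0],[0,0,0,-0.8,0],[0,0,0,-0.8,0],[0,0,0,-0.8,0]]'
python3 -m jog '[[0,0,0,-0.4,0],[0,0,0,0,0.098],[0,0,0,0,0.098],[0,0,0,0,0.097],[0,0,0,0,0]]'
python3 to.py .4842 .3093 .274 83.5
```

```text
time_s: 21.5
tool_pos: [0.6229, 0.0772, 0.2659]
tool_rot: [-179.9, -0.0, 96.7]
force: [0.7, 0.2, -6.9]
grip_width: 0.0135
grasp_force: 40.0
time_s: 21.92
tool_pos: [0.6231, 0.0772, 0.2732]
tool_rot: [-179.9, 0.0, 83.4]
force: [-0.2, 0.3, -7.3]
grip_width: 0.0136
grasp_force: 40.0
pos [0.6231 0.0772 0.2732] rot [-179.9    0.    83.4] F [-0.2  0.3 -7.3] w 0.0136 gf 40.0 t 21.9
shares [10.74 -8.22 -0.04] turn -0.002
```

```bash
python3 -m jog '[[0,0.9,-0.69,0,0],[0,0.9,-0.69,0,0],[0,0.9,-0.69,0,0],[0,0.9,-0.69,0,0],[0,0.9,-0.69,0,0],[0,0.9,-0.69,0,0],[0,0.9,-0.69,0,0],[0,0.9,-0.69,0,0],[0,0.9,-0.69,0,0],[0,0.9,-0.69,0,0],[0,0.9,-0.68,0,0],[0,0.84,-0.64,0,0]]'
python3 -m jog '[[0,0,0,0.8,0],[0,0,0,0.8,0],[0,0,0,0.8,0],[0,0,0,0.8,0],[0,0,0,0.8,0],[0,0,0,0.8,0],[0,0,0,0.8,0],[0,0,0,0.5,0],[0,0,0,0.5,0],[0,0,0,0.5,0],[0,0,0,0,0],[0,0,0,0,0]]'
python3 to.py .4842 .3093 .112 83.5
```

```text
time_s: 22.92
tool_pos: [0.4833, 0.3104, 0.2738]
tool_rot: [-179.9, 0.0, 83.7]
force: [0.1, 0.6, -7.0]
grip_width: 0.0138
grasp_force: 40.0
time_s: 23.92
tool_pos: [0.4844, 0.3093, 0.1322]
tool_rot: [-180.0, 0.0, 83.5]
force: [-0.1, 0.3, -7.4]
grip_width: 0.0134
grasp_force: 40.0
pos [0.4844 0.3093 0.1322] rot [-180.     0.    83.5] F [-0.1  0.3 -7.4] w 0.0134 gf 40.0 t 23.9
shares [-0.   -0.01  1.01] turn 0.001
```

```bash
python3 -m jog '[[0,0,0,0.4,0],[0,0,0,0.3,0],[0,0,0,0.2,0],[0,0,0,0.1,0],[0,0,0,0.1,0],[0,0,0,0,0]]'
python3 -m jog '[[0,0,0,0.05,0],[0,0,0,0,0]]'
python3 -m jog '[[0.5,0,0,0,0],[0.5,0,0,0,0],[0.5,0,0,0,0],[0.5,0,0,0,0],[0.5,0,0,-0.8,0],[0.5,0,0,-0.8,0],[0.5,0,0,-0.8,0],[0.5,0,0,-0.8,0],[0.5,0,0,-0.8,0],[0.5,0,0,-0.8,0],[0.5,0,0,-0.8,0],[0.5,0,0,-0.8,0]]'
python3 -m jog '[[0.5,-0.8,0,-0.5,-0.1],[0.5,-0.8,0,0,-0.1],[0.5,-0.8,0,0,0],[0.5,-0.8,0,0,0],[0.5,0,0,0,0]]'
python3 - <<'E'
from h import *
c=snap('scene','scene4');snap('top','top4')
cv2.imwrite('pics/s4.png',cv2.resize(c['color'][130:400,120:600],(800,450),interpolation=cv2.INTER_CUBIC)[:,:,::-1])
E
python3 fit.py top4 scene4
```

```text
time_s: 24.42
tool_pos: [0.4844, 0.3093, 0.1101]
tool_rot: [-180.0, 0.0, 83.5]
force: [-0.7, -0.4, -5.7]
grip_width: 0.0139
grasp_force: 40.0
time_s: 24.58
tool_pos: [0.4847, 0.3096, 0.1098]
tool_rot: [180.0, -0.0, 83.5]
force: [0.2, 0.1, -6.5]
grip_width: 0.0139
grasp_force: 40.0
time_s: 25.58
tool_pos: [0.4847, 0.3097, 0.2389]
tool_rot: [179.9, -0.0, 83.5]
force: [-0.4, -0.0, -1.0]
grip_width: 0.0433
grasp_force: 0.0
time_s: 26.0
tool_pos: [0.4849, 0.2421, 0.2479]
tool_rot: [179.9, 0.2, 92.3]
force: [1.1, -1.4, 0.1]
grip_width: 0.0438
grasp_force: 0.0
top4
A top (735, 'c', 427.7, 114.0, 'size', 100.5, 60.2, 'long-axis deg', -4.2, 'z', np.float64(59.3))
A lug (99, 'c', 428.0, 114.0, 'size', 44.3, 14.3, 'long-axis deg', 84.8, 'z', np.float64(90.4))
B top (730, 'c', 436.0, 12.7, 'size', 100.1, 59.8, 'long-axis deg', 2.2, 'z', np.float64(59.2))
B lug (97, 'c', 436.6, 13.2, 'size', 41.4, 14.7, 'long-axis deg', -88.4, 'z', np.float64(90.5))
C top (719, 'c', 467.4, -71.0, 'size', 101.6, 59.7, 'long-axis deg', -5.7, 'z', np.float64(59.5))
C lug (91, 'c', 467.5, -71.9, 'size', 41.5, 14.2, 'long-axis deg', 86.8, 'z', np.float64(90.4))
scene4
A top (799, 'c', 429.2, 115.5, 'size', 104.4, 59.8, 'long-axis deg', -4.3, 'z', np.float64(58.2))
A lug (149, 'c', 430.0, 115.2, 'size', 43.3, 17.0, 'long-axis deg', 82.8, 'z', np.float64(88.4))
B top (801, 'c', 439.2, 4.3, 'size', 103.2, 79.6, 'long-axis deg', 1.6, 'z', np.float64(58.2))
B lug (143, 'c', 438.1, 14.2, 'size', 43.9, 18.8, 'long-axis deg', -86.4, 'z', np.float64(88.5))
C top (832, 'c', 470.1, -69.9, 'size', 103.6, 60.4, 'long-axis deg', -5.4, 'z', np.float64(58.2))
C lug (150, 'c', 469.4, -70.4, 'size', 45.2, 16.9, 'long-axis deg', 78.4, 'z', np.float64(88.4))
```

View pics/s4.png

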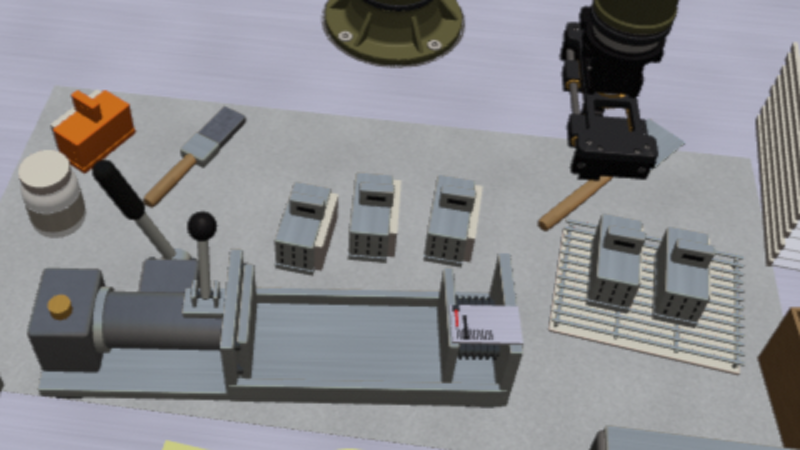

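The finished moulds stand on the rack at (617,260) and (685,275), and the bed is clear. The fresh mould nearest the ram has been knocked to (0.469, -0.071). Now I'll measure the bed extent and rails.

Run:
```python
from h import *
a=np.radians(6.7);ex=np.array([np.cos(a),np.sin(a)]);ey=np.array([-np.sin(a),np.cos(a)])
for f in('top4','scene4'):
    c=load(f)
    Q=sel(c,.5,.75,-.2,.2,.024,.037);d=Q[:,:2]-[.6324,0];px,py=d@ex,d@ey
    m=abs(px)<.03; print(f,'bed y',np.percentile(py[m],[0.5,1,99,99.5]).round(4))
    m=(abs(py)<.07); h=np.histogram(px[m],np.arange(-.075,.08,.005)); print(h[0])
    Q=sel(c,.5,.75,-.1,.1,.046,.056);d=Q[:,:2]-[.6324,0];px,py=d@ex,d@ey
    for s in(-1,1):
        m=(px*s>.03)&(abs(py)<.07);print('rail',s,np.percentile(px[m],[2,50,98]).round(4),m.sum(), np.polyfit(py[m],px[m],1).round(4))
    # plates' tops
    Q=sel(c,.5,.75,-.2,.2,.1,.121);d=Q[:,:2]-[.6324,0];px,py=d@ex,d@ey
    m=(py>.06)&(py<.125)&(abs(px)<.045);print('endface',np.percentile(py[m],[1,3,50]).round(4)); m=(py<-.07)&(py>-.12)&(abs(px)<.045);print('ramface',np.percentile(py[m],[50,97,99]).round(4))
```

```text
top4 bed y [-0.1651 -0.1593  0.1659  0.1679]
[ 0 64  1  0 31 90 94 79 92 81 86 90 87 85 86 78 92 84 87 81 84 84 83 84
 83 94 42  0  0  0]
rail -1 [-0.1274 -0.0627 -0.057 ] 194 [ 0.0694 -0.0648]
rail 1 [0.0542 0.0591 0.0644] 179 [0.0032 0.0592]
endface [0.1068 0.1069 0.111 ]
ramface [-0.1121 -0.1066 -0.1065]
scene4 bed y [-0.1995 -0.1959  0.1626  0.1671]
[  0   0   0 179 161 146 153 147 148 154 156 157 150 165 161 167 149 174
 159 166 168 172 163 175  23   0   0  64 189   0]
rail -1 [-0.1321 -0.0612 -0.0543] 392 [ 0.2897 -0.071 ]
rail 1 [0.0565 0.0621 0.067 ] 372 [-0.0029  0.062 ]
endface [0.1081 0.1082 0.1112]
ramface [-0.1119 -0.1055 -0.1054]
```

```bash
python3 to.py .4288 .1148 .085 85.7
```

```text
pos [0.4839 0.2456 0.248 ] rot [179.9  -0.   92.4] F [-0.   0.4 -0.2] w 0.0432 gf 0.0 t 26.1
shares [-6.73 -2.26  8.15] turn 0.15
```

```bash
python3 -m jog '[[0.5,0,0,0,0.15],[0.5,-0.84,-0.28,0,0],[0.5,-0.84,-0.28,0,0],[0.5,-0.84,-0.28,0,0],[0.5,-0.84,-0.28,0.2,0],[0.5,-0.84,-0.28,0.5,0],[0.5,-0.84,-0.28,0.5,0],[0.5,-0.84,-0.28,0.5,0],[0.5,-0.84,-0.3,0.4,0],[0.5,0,0,0.4,0],[0.5,0,0,0,0],[0.5,0,0,0,0]]'
python3 to.py .4288 .1148 .085 85.7
```

```text
time_s: 27.1
tool_pos: [0.4287, 0.1166, 0.1976]
tool_rot: [-180.0, -0.0, 85.9]
force: [-0.3, 0.4, 0.5]
grip_width: 0.0438
grasp_force: 0.0
pos [0.4287 0.1166 0.1976] rot [-180.    -0.    85.9] F [-0.3  0.4  0.5] w 0.0438 gf 0.0 t 27.1
shares [-0.09  0.01  5.63] turn 0.004
```

```bash
python3 -m jog '[[0.5,-0.09,0,0.8,0],[0.5,0,0,0.8,0],[0.5,0,0,0.8,0],[0.5,0,0,0.8,0],[0.5,0,0,0.8,0],[0.5,0,0,0.8,0],[0.5,0,0,0.6,0],[0.5,0,0,0.2,0],[0.5,0,0,0,0],[0.5,0,0,0,0]]'
python3 -m jog '[[0,0,0,0,0],[0,0,0,0,0],[0,0,0,0,0],[0,0,0,0,0],[0,0,0,0,0],[0,0,0,0,0],[0,0,0,0,0]]' 40
python3 -m jog '[[0,0,0,-0.4,0],[0,0,0,-0.8,0],[0,0,0,-0.8,0],[0,0,0,-0.8,0],[0,0,0,-0.8,0],[0,0,0,-0.8,0],[0,0,0,-0.8,0],[0,0,0,-0.8,0],[0,0,0,-0.8,0],[0,0,0,-0.8,-0.12],[0,0,0,-0.8,-0.12],[0,0,0,0,0]]'
python3 to.py .6234 .0730 .24 96.7
```

```text
time_s: 27.93
tool_pos: [0.4292, 0.1142, 0.0862]
tool_rot: [180.0, -0.1, 85.8]
force: [-0.0, 0.1, 0.0]
grip_width: 0.0437
grasp_force: 0.0
time_s: 28.52
tool_pos: [0.4283, 0.113, 0.0856]
tool_rot: [-180.0, 0.0, 85.8]
force: [-1.9, 0.2, 2.9]
grip_width: 0.0136
grasp_force: 40.0
time_s: 29.52
tool_pos: [0.4297, 0.1136, 0.2561]
tool_rot: [179.8, 0.0, 96.7]
force: [1.3, 0.6, -4.8]
grip_width: 0.0139
grasp_force: 40.0
pos [0.4297 0.1136 0.2561] rot [179.8   0.   96.7] F [ 1.3  0.6 -4.8] w 0.0139 gf 40.0 t 29.5
shares [-3.14  9.38  0.8 ] turn 0.0
```

```bash
python3 -m jog '[[0,-0.27,0.78,0,0],[0,-0.27,0.78,0,0],[0,-0.27,0.78,0,0],[0,-0.27,0.78,0,0],[0,-0.27,0.78,0,0],[0,-0.27,0.78,0,0],[0,-0.27,0.78,0,0],[0,-0.27,0.78,0,0],[0,-0.27,0.78,0,0],[0,-0.27,0.78,0,0],[0,-0.27,0.8,0,0],[0,-0.27,0.8,0,0]]'
python3 -m jog '[[0,0,0,0,0],[0,0,0,0,0],[0,0,0,0,0]]'
python3 to.py .6234 .0712 .136 96.7
```

```text
time_s: 30.52
tool_pos: [0.6227, 0.0698, 0.2514]
tool_rot: [-179.8, -0.0, 96.4]
force: [0.4, -0.3, -4.3]
grip_width: 0.0138
grasp_force: 40.0
time_s: 30.77
tool_pos: [0.6215, 0.0706, 0.2521]
tool_rot: [-179.8, -0.0, 96.5]
force: [0.6, 0.8, -4.3]
grip_width: 0.014
grasp_force: 40.0
pos [0.6215 0.0706 0.2521] rot [-179.8   -0.    96.5] F [ 0.6  0.8 -4.3] w 0.014 gf 40.0 t 30.8
shares [0.02 0.1  5.8 ] turn -0.004
```

```bash
python3 -m jog '[[0,0,0.1,0.8,-0.004],[0,0,0,0.8,0],[0,0,0,0.8,0],[0,0,0,0.8,0],[0,0,0,0.8,0],[0,0,0,0.8,0],[0,0,0,0.6,0],[0,0,0,0.4,0],[0,0,0,0,0],[0,0,0,0,0]]'
python3 -m jog '[[0,0,0,0.4,0],[0,0,0,0.3,0],[0,0,0,0.2,0],[0,0,0,0.1,0],[0,0,0,0,0],[0,0,0,0,0]]'
python3 to.py .6234 .0712 .1156 96.7
```

```text
time_s: 31.6
tool_pos: [0.6245, 0.0705, 0.1376]
tool_rot: [-180.0, 0.0, 96.7]
force: [0.4, 0.4, -4.8]
grip_width: 0.0136
grasp_force: 40.0
time_s: 32.1
tool_pos: [0.6247, 0.0705, 0.1175]
tool_rot: [-180.0, -0.0, 96.8]
force: [-0.1, -0.5, -5.1]
grip_width: 0.0137
grasp_force: 40.0
pos [0.6247 0.0705 0.1175] rot [-180.    -0.    96.8] F [-0.1 -0.5 -5.1] w 0.0137 gf 40.0 t 32.1
shares [ 0.04 -0.06  0.09] turn 0.001
```

```bash
python3 -m jog '[[0,0,-0.05,0.07,0],[0,0,0,0.05,0],[0,0,0,0,0]]'
python3 -m jog '[[0.5,0,0,0,0],[0.5,0,0,0,0],[0.5,0,0,0,0],[0.5,0,0,0,0],[0.5,0,0,-0.8,0],[0.5,0,0,-0.8,0],[0.5,0,0,-0.8,0],[0.5,0,0,-0.8,0],[0.5,0,0,-0.8,0],[0.5,0,0,-0.8,0.104],[0.5,0,0,-0.2,0],[0.5,0,0,0,0]]'
python3 - <<'E'
from h import *
for f in('top5','scene5'):
    c=snap(f[:-1],f)
    for n,(x,y) in dict(B=(.437,.0133),C=(.469,-.0709)).items(): print(n,rect(sel(c,x-.04,x+.04,y-.04,y+.04,.082,.1)))
    print('m1',rect(sel(c,.59,.65,.03,.1,.113,.125)))
E
python3 to.py .4371 .0133 .085 92
```

```text
time_s: 32.35
tool_pos: [0.6238, 0.0704, 0.1157]
tool_rot: [180.0, 0.0, 96.8]
force: [-1.4, -0.4, -1.5]
grip_width: 0.0139
grasp_force: 40.0
time_s: 33.35
tool_pos: [0.6246, 0.0707, 0.2167]
tool_rot: [179.8, 0.0, 92.2]
force: [0.0, 0.6, -0.2]
grip_width: 0.0438
grasp_force: 0.0
B 0
C 7
m1 0
B (116, 'c', 439.4, 11.1, 'size', 37.7, 18.1, 'long-axis deg', -83.0, 'z', np.float64(88.6))
C (144, 'c', 469.3, -69.6, 'size', 43.7, 19.3, 'long-axis deg', -88.8, 'z', np.float64(89.1))
m1 (192, 'c', 623.7, 72.3, 'size', 42.5, 16.5, 'long-axis deg', -83.9, 'z', np.float64(119.1))
pos [0.6234 0.0703 0.2144] rot [-180.     0.    92.2] F [-0.3 -0.5 -0.6] w 0.0435 gf 0.0 t 33.5
shares [-2.52 -9.41  6.47] turn 0.004
```

```bash
python3 -m jog '[[0.5,-0.23,-0.85,0,0],[0.5,-0.23,-0.85,0,0],[0.5,-0.23,-0.85,0,0],[0.5,-0.23,-0.85,0,0],[0.5,-0.23,-0.85,0,0],[0.5,-0.23,-0.85,0,0],[0.5,-0.23,-0.85,0,0],[0.5,-0.23,-0.85,0,0],[0.5,-0.23,-0.85,0,0],[0.5,-0.23,-0.88,0,0],[0.5,-0.22,-0.88,0,0],[0.5,0,0,0,0]]'
python3 -m jog '[[0.5,0,0,0.4,0],[0.5,0,0,0.6,0],[0.5,0,0,0.6,0],[0.5,0,0,0,0],[0.5,0,0,0,0]]'
python3 to.py .4371 .0133 .085 92
```

```text
time_s: 34.45
tool_pos: [0.4342, 0.0118, 0.2137]
tool_rot: [-179.8, 0.1, 92.0]
force: [-0.0, -0.2, 0.2]
grip_width: 0.0437
grasp_force: 0.0
time_s: 34.87
tool_pos: [0.4372, 0.0137, 0.182]
tool_rot: [-179.9, -0.1, 92.1]
force: [-0.2, -0.9, 0.9]
grip_width: 0.0434
grasp_force: 0.0
pos [0.4372 0.0137 0.182 ] rot [-1.799e+02 -1.000e-01  9.210e+01] F [-0.2 -0.9  0.9] w 0.0434 gf 0.0 t 34.9
shares [-0.02 -0.01  4.85] turn 0.003
```

```bash
python3 -m jog '[[0.5,0,0,0.8,0],[0.5,0,0,0.8,0],[0.5,0,0,0.8,0],[0.5,0,0,0.8,0],[0.5,0,0,0.8,0],[0.5,0,0,0.6,0],[0.5,0,0,0.2,0],[0.5,0,0,0,0],[0.5,0,0,0,0]]'
python3 -m jog '[[0,0,0,0,0],[0,0,0,0,0],[0,0,0,0,0],[0,0,0,0,0],[0,0,0,0,0],[0,0,0,0,0],[0,0,0,0,0]]' 40
python3 -m jog '[[0,0,0,-0.4,0],[0,0,0,-0.8,0],[0,0,0,-0.8,0],[0,0,0,-0.8,0],[0,0,0,-0.8,0],[0,0,0,-0.8,0],[0,0,0,-0.8,0],[0,0,0,-0.8,0],[0,0,0,-0.8,0],[0,0,0,-0.8,-0.105],[0,0,0,-0.8,0],[0,0,0,0,0]]'
python3 to.py .6308 .0104 .25 96.7
```

```text
time_s: 35.62
tool_pos: [0.4381, 0.0134, 0.0877]
tool_rot: [180.0, -0.0, 92.1]
force: [1.0, 0.6, -0.6]
grip_width: 0.0437
grasp_force: 0.0
time_s: 36.2
tool_pos: [0.4373, 0.013, 0.0872]
tool_rot: [-180.0, 0.0, 92.1]
force: [-0.6, 0.1, 1.0]
grip_width: 0.0136
grasp_force: 40.0
time_s: 37.2
tool_pos: [0.4387, 0.0135, 0.2578]
tool_rot: [179.8, 0.1, 96.8]
force: [3.0, 1.3, -2.9]
grip_width: 0.0138
grasp_force: 40.0
pos [0.4387 0.0135 0.2578] rot [1.798e+02 1.000e-01 9.680e+01] F [ 3.   1.3 -2.9] w 0.0138 gf 40.0 t 37.2
shares [-1.27  9.52  0.39] turn 0.002
```

```bash
python3 -m jog '[[0,-0.11,0.8,0,0],[0,-0.11,0.8,0,0],[0,-0.11,0.8,0,0],[0,-0.11,0.8,0,0],[0,-0.11,0.8,0,0],[0,-0.11,0.8,0,0],[0,-0.11,0.8,0,0],[0,-0.11,0.8,0,0],[0,-0.11,0.8,0,0],[0,-0.11,0.8,0,0],[0,-0.11,0.8,0,0],[0,-0.11,0.78,0,0]]'
python3 -m jog '[[0,0,0,0.4,0],[0,0,0,0.8,0],[0,0,0,0.8,0],[0,0,0,0.8,0],[0,0,0,0,0],[0,0,0,0,0]]'
python3 to.py .6308 .0104 .137 96.7
```

```text
time_s: 38.2
tool_pos: [0.6308, 0.0095, 0.2529]
tool_rot: [-179.8, -0.0, 96.8]
force: [-0.4, 0.2, -5.7]
grip_width: 0.0144
grasp_force: 40.0
time_s: 38.7
tool_pos: [0.6291, 0.0094, 0.197]
tool_rot: [-179.7, -0.0, 96.8]
force: [-0.1, 0.8, -4.7]
grip_width: 0.0137
grasp_force: 40.0
pos [0.6291 0.0094 0.197 ] rot [-179.7   -0.    96.8] F [-0.1  0.8 -4.7] w 0.0137 gf 40.0 t 38.7
shares [0.04 0.09 3.  ] turn 0.002
```

```bash
python3 -m jog '[[0,0,0.05,0.8,0],[0,0,0,0.8,0],[0,0,0,0.8,0],[0,0,0,0.6,0],[0,0,0,0.4,0],[0,0,0,0.3,0],[0,0,0,0.1,0],[0,0,0,0,0],[0,0,0,0,0]]'
python3 to.py .6308 .0104 .117 96.7
```

```text
time_s: 39.45
tool_pos: [0.6323, 0.0099, 0.1239]
tool_rot: [179.9, 0.0, 96.8]
force: [0.2, -0.8, -4.6]
grip_width: 0.0137
grasp_force: 40.0
pos [0.6323 0.0099 0.1239] rot [179.9   0.   96.8] F [ 0.2 -0.8 -4.6] w 0.0137 gf 40.0 t 39.5
shares [ 0.04 -0.07  0.34] turn 0.002
```

```bash
python3 -m jog '[[0,0,-0.06,0.2,0],[0,0,0,0.1,0],[0,0,0,0.05,0],[0,0,0,0,0],[0,0,0,0,0]]'
python3 -m jog '[[0.5,0,0,0,0],[0.5,0,0,0,0],[0.5,0,0,0,0],[0.5,0,0,0,0],[0.5,0,0,-0.8,0],[0.5,0,0,-0.8,0],[0.5,0,0,-0.8,0],[0.5,0,0,-0.8,0],[0.5,0,0,-0.8,0.1],[0.5,0,0,-0.8,0.1],[0.5,0,0,-0.2,0.073],[0.5,0,0,0,0]]'
python3 to.py .4687 -.0709 .085 84.5
```

```text
time_s: 39.87
tool_pos: [0.6307, 0.0096, 0.1173]
tool_rot: [180.0, 0.0, 96.8]
force: [-4.1, -0.7, 5.1]
grip_width: 0.0141
grasp_force: 40.0
time_s: 40.87
tool_pos: [0.6318, 0.0098, 0.218]
tool_rot: [179.8, -0.0, 84.4]
force: [-0.5, -0.8, -0.2]
grip_width: 0.0435
grasp_force: 0.0
pos [0.6318 0.0098 0.218 ] rot [179.8  -0.   84.4] F [-0.5 -0.8 -0.2] w 0.0435 gf 0.0 t 40.9
shares [-4.8  -7.73  6.65] turn -0.002
```

```bash
python3 -m jog '[[0.5,-0.48,-0.77,0,0],[0.5,-0.48,-0.77,0,0],[0.5,-0.48,-0.77,0,0],[0.5,-0.48,-0.77,0,0],[0.5,-0.48,-0.77,0,0],[0.5,-0.48,-0.77,0,0],[0.5,-0.48,-0.77,0,0],[0.5,-0.48,-0.77,0,0],[0.5,-0.48,-0.77,0,0],[0.5,-0.48,-0.78,0,0],[0.5,0,0,0,0],[0.5,0,0,0,0]]'
python3 -m jog '[[0.5,0,0,0.4,0],[0.5,0,0,0.6,0],[0.5,0,0,0.6,0],[0.5,0,0,0,0],[0.5,0,0,0,0]]'
python3 to.py .4687 -.0709 .085 84.5
```

```text
time_s: 41.87
tool_pos: [0.4674, -0.0718, 0.2157]
tool_rot: [-180.0, 0.0, 84.5]
force: [0.3, 0.3, -0.8]
grip_width: 0.0433
grasp_force: 0.0
time_s: 42.28
tool_pos: [0.4672, -0.0706, 0.1825]
tool_rot: [-179.8, -0.1, 84.6]
force: [0.2, -0.3, 0.7]
grip_width: 0.0438
grasp_force: 0.0
pos [ 0.4672 -0.0706  0.1825] rot [-1.798e+02 -1.000e-01  8.460e+01] F [ 0.2 -0.3  0.7] w 0.0438 gf 0.0 t 42.3
shares [-0.01  0.08  4.87] turn 0.002
```

```bash
python3 -m jog '[[0.5,0,0.05,0.8,0],[0.5,0,0,0.8,0],[0.5,0,0,0.8,0],[0.5,0,0,0.8,0],[0.5,0,0,0.8,0],[0.5,0,0,0.6,0],[0.5,0,0,0.2,0],[0.5,0,0,0,0],[0.5,0,0,0,0]]'
python3 -m jog '[[0,0,0,0,0],[0,0,0,0,0],[0,0,0,0,0],[0,0,0,0,0],[0,0,0,0,0],[0,0,0,0,0],[0,0,0,0,0]]' 40
python3 -m jog '[[0,0,0,-0.4,0],[0,0,0,-0.8,0],[0,0,0,-0.8,0],[0,0,0,-0.8,0],[0,0,0,-0.8,0],[0,0,0,-0.8,0],[0,0,0,-0.8,0],[0,0,0,-0.8,0],[0,0,0,-0.8,-0.09],[0,0,0,-0.8,-0.09],[0,0,0,-0.8,-0.091],[0,0,0,0,0]]'
python3 to.py .6381 -.0521 .25 96.7
```

```text
time_s: 43.03
tool_pos: [0.4695, -0.0712, 0.0886]
tool_rot: [180.0, -0.0, 84.5]
force: [-0.2, 0.7, -0.0]
grip_width: 0.0436
grasp_force: 0.0
time_s: 43.62
tool_pos: [0.468, -0.0713, 0.0881]
tool_rot: [-179.9, 0.0, 84.5]
force: [-5.2, 0.4, 4.6]
grip_width: 0.0138
grasp_force: 40.0
time_s: 44.62
tool_pos: [0.4705, -0.0713, 0.2588]
tool_rot: [179.7, 0.1, 96.8]
force: [1.6, 0.4, -5.2]
grip_width: 0.0142
grasp_force: 40.0
pos [ 0.4705 -0.0713  0.2588] rot [1.797e+02 1.000e-01 9.680e+01] F [ 1.6  0.4 -5.2] w 0.0142 gf 40.0 t 44.6
shares [-0.03  8.44  0.44] turn 0.003
```

```bash
python3 -m jog '[[0,0,0.77,0,0],[0,0,0.77,0,0],[0,0,0.77,0,0],[0,0,0.77,0,0],[0,0,0.77,0,0],[0,0,0.77,0,0],[0,0,0.77,0,0],[0,0,0.77,0,0],[0,0,0.77,0,0],[0,0,0.77,0,0],[0,0,0.74,0,0],[0,0,0,0,0]]'
python3 -m jog '[[0,0,0,0.4,0],[0,0,0,0.8,0],[0,0,0,0.8,0],[0,0,0,0.8,0],[0,0,0,0,0],[0,0,0,0,0]]'
python3 to.py .6381 -.0521 .118 96.7
```

```text
time_s: 45.62
tool_pos: [0.6383, -0.0509, 0.2534]
tool_rot: [-180.0, -0.1, 96.6]
force: [-0.4, -0.5, -6.3]
grip_width: 0.0138
grasp_force: 40.0
time_s: 46.12
tool_pos: [0.6347, -0.052, 0.1982]
tool_rot: [-179.8, -0.0, 96.7]
force: [0.7, -1.0, -5.2]
grip_width: 0.0139
grasp_force: 40.0
pos [ 0.6347 -0.052   0.1982] rot [-179.8   -0.    96.7] F [ 0.7 -1.  -5.2] w 0.0139 gf 40.0 t 46.1
shares [-0.03  0.17  4.01] turn -0.001
```

```bash
python3 -m jog '[[0,0,0.12,0.8,0],[0,0,0,0.8,0],[0,0,0,0.8,0],[0,0,0,0.6,0],[0,0,0,0.4,0],[0,0,0,0.3,0],[0,0,0,0.1,0],[0,0,0,0,0],[0,0,0,0,0]]'
python3 to.py .6381 -.0521 .118 96.7
python3 -m jog '[[0,0,-0.06,0.1,0],[0,0,0,0.08,0],[0,0,0,0.05,0],[0,0,0,0,0],[0,0,0,0,0]]'
python3 to.py .6381 -.0521 .118 96.7
```

```text
time_s: 46.87
tool_pos: [0.6395, -0.0513, 0.125]
tool_rot: [179.9, 0.0, 96.7]
force: [-0.3, -0.2, -5.7]
grip_width: 0.0137
grasp_force: 40.0
pos [ 0.6395 -0.0513  0.125 ] rot [179.9   0.   96.7] F [-0.3 -0.2 -5.7] w 0.0137 gf 40.0 t 46.9
shares [-0.03 -0.07  0.35] turn 0.0
time_s: 47.28
tool_pos: [0.6377, -0.0515, 0.1195]
tool_rot: [-180.0, 0.0, 96.7]
force: [-0.1, 0.3, -6.1]
grip_width: 0.0134
grasp_force: 40.0
pos [ 0.6377 -0.0515  0.1195] rot [-180.     0.    96.7] F [-0.1  0.3 -6.1] w 0.0134 gf 40.0 t 47.3
shares [-0.03  0.02  0.07] turn 0.0
```

```bash
python3 -m jog '[[0,0,0,0.07,0],[0,0,0,0,0],[0.5,0,0,0,0],[0.5,0,0,0,0],[0.5,0,0,0,0],[0.5,0,0,0,0],[0.5,0,0,-0.8,0],[0.5,0,0,-0.8,0],[0.5,0,0,-0.8,0],[0.5,0,0,-0.8,0],[0.5,0,0,-0.8,0],[0.5,0,0,-0.8,0]]'
python3 -m jog '[[0,0,0,-0.8,0],[0,0,0,-0.8,0],[0,0,0,-0.8,0],[0,0,0,-0.8,0],[0,-0.8,-0.5,0,0],[0,-0.8,-0.5,0,0],[0,-0.8,-0.5,0,0],[0,-0.8,-0.5,0,0],[0,-0.8,-0.5,0,0],[0,-0.8,-0.5,0,0],[0,0,0,0,0],[0,0,0,0,0]]'
python3 - <<'E'
from h import *
for f in('scene6','top6'):
    c=snap(f[:-1],f)
    for s in (.0735,.0105,-.0525):
        x,y=.632-.1167*s,.9932*s
        print(rect(sel(c,x-.04,x+.04,y-.029,y+.029,.113,.125)))
    print('grip z~.2',rect(sel(c,.54,.6,-.3,-.2,.195,.205)),rect(sel(c,.54,.6,-.3,-.2,.215,.24)))
c=load('scene6')
cv2.imwrite('pics/s6.png',cv2.resize(c['color'][200:380,120:440],(800,450),interpolation=cv2.INTER_CUBIC)[:,:,::-1])
E
python3 to.py .574 -.313 .31 96.7
```

```text
time_s: 48.28
tool_pos: [0.638, -0.0514, 0.2155]
tool_rot: [179.9, 0.0, 96.7]
force: [-0.2, -0.6, -1.1]
grip_width: 0.0433
grasp_force: 0.0
time_s: 49.28
tool_pos: [0.5892, -0.1549, 0.2786]
tool_rot: [180.0, 0.0, 96.6]
force: [-0.2, 1.0, 0.5]
grip_width: 0.0001
grasp_force: 0.0
(185, 'c', 623.7, 72.4, 'size', 42.2, 17.0, 'long-axis deg', -83.5, 'z', np.float64(118.9))
(184, 'c', 630.8, 10.5, 'size', 42.4, 17.5, 'long-axis deg', -85.0, 'z', np.float64(119.1))
(181, 'c', 639.2, -49.3, 'size', 42.2, 14.6, 'long-axis deg', -81.9, 'z', np.float64(119.5))
grip z~.2 (66, 'c', 578.1, -261.5, 'size', 28.6, 16.9, 'long-axis deg', -60.9, 'z', np.float64(200.3)) (206, 'c', 575.0, -270.7, 'size', 29.3, 23.1, 'long-axis deg', -83.2, 'z', np.float64(229.2))
(97, 'c', 622.0, 71.4, 'size', 43.7, 14.9, 'long-axis deg', -83.0, 'z', np.float64(119.8))
(94, 'c', 629.8, 9.3, 'size', 43.8, 15.1, 'long-axis deg', -84.2, 'z', np.float64(120.1))
(96, 'c', 636.2, -51.4, 'size', 43.5, 15.0, 'long-axis deg', -80.5, 'z', np.float64(120.7))
grip z~.2 0 0
pos [ 0.5899 -0.1524  0.2785] rot [179.9  -0.   96.8] F [-0.4 -0.2 -0.6] w 0.0005 gf 0.0 t 49.4
shares [-7.88 -1.73 -1.57] turn 0.002
```

View pics/s6.png

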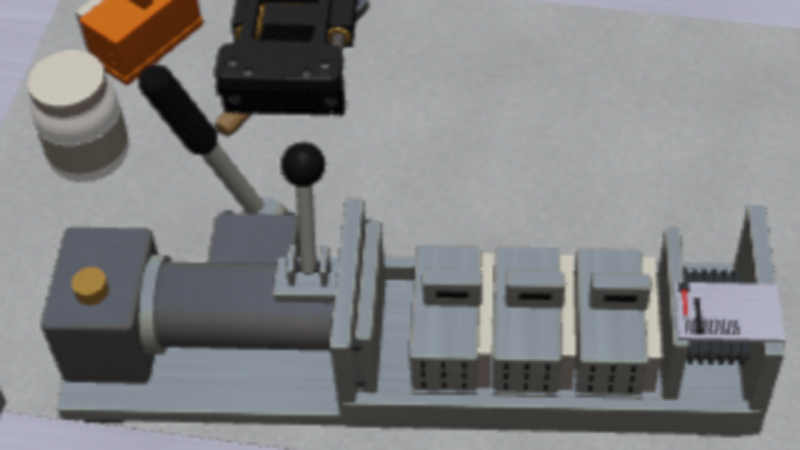

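All three fresh moulds stand upright in one square row between the ram plate at (370,300) and the end plate at (675,290). Next is the pump lever, whose grip is at (175,110).

```bash
python3 -m jog '[[0,0,0,-0.8,0],[0,-0.8,-0.17,-0.2,0],[0,-0.8,-0.17,0,0],[0,-0.8,-0.17,0,0],[0,-0.8,-0.17,0,0],[0,-0.8,-0.17,0,0],[0,-0.8,-0.17,0,0],[0,-0.8,-0.17,0,0],[0,-0.8,-0.17,0,0],[0,-0.8,-0.17,0,0],[0,-0.7,-0.2,0,0],[0,0,0,0,0]]'
python3 -m jog '[[0,0,0,0.6,0],[0,0,0,0.8,0],[0,0,0,0.8,0],[0,0,0,0.8,0],[0,0,0,0.8,0],[0,0,0,0.4,0],[0,0,0,0,0],[0,0,0,0,0]]'
python3 to.py .574 -.313 .21 96.7
```

```text
time_s: 50.38
tool_pos: [0.5719, -0.3198, 0.2975]
tool_rot: [-179.9, 0.1, 96.4]
force: [-0.7, -1.0, 1.0]
grip_width: 0.0005
grasp_force: 0.0
time_s: 51.05
tool_pos: [0.5736, -0.3138, 0.2139]
tool_rot: [-180.0, -0.0, 96.8]
force: [0.5, -0.0, 0.7]
grip_width: 0.0002
grasp_force: 0.0
pos [ 0.5736 -0.3138  0.2139] rot [-180.    -0.    96.8] F [ 0.5 -0.   0.7] w 0.0002 gf 0.0 t 51.0
shares [0.04 0.02 0.19] turn 0.002
```

```bash
python3 -m jog '[[0,0.5,0,0.1,0],[0,0.5,0,0,0],[0,0.5,0,0,0],[0,0.5,0,0,0],[0,0.5,0,0,0],[0,0.5,0,0,0],[0,0.5,0,0,0],[0,0.5,0,0,0],[0,0.5,0,0,0],[0,0.5,0,0,0],[0,0.5,0,0,0]]'
python3 -m jog '[[0,0.25,0,0,0],[0,0.25,0,0,0],[0,0,0,0,0]]'
python3 -m jog '[[0,0.2,0,0,0],[0,0.2,0,0,0],[0,0,0,0,0]]'
```

```text
time_s: 51.97
tool_pos: [0.5635, -0.2099, 0.2165]
tool_rot: [179.5, 0.7, 96.5]
force: [5.3, -10.1, 2.5]
grip_width: 0.0004
grasp_force: 6.2
time_s: 52.22
tool_pos: [0.5621, -0.1983, 0.2149]
tool_rot: [179.5, 0.5, 96.7]
force: [6.3, -8.6, 1.1]
grip_width: 0.0003
grasp_force: 5.2
time_s: 52.47
tool_pos: [0.5608, -0.1914, 0.2141]
tool_rot: [179.6, 0.5, 96.6]
force: [6.1, -9.8, -2.6]
grip_width: 0.0003
grasp_force: 5.2
```

Run:
```python
from h import *
c=snap('scene','scene7');d=snap('top','top7')
a=cv2.resize(c['color'][180:320,130:300],(425,350),interpolation=cv2.INTER_CUBIC);b=cv2.resize(d['color'][120:260,330:480],(375,350),interpolation=cv2.INTER_CUBIC)
cv2.imwrite('pics/s7.png',np.hstack([a,b])[:,:,::-1])
```

```text
(no output)
```

View pics/s7.png

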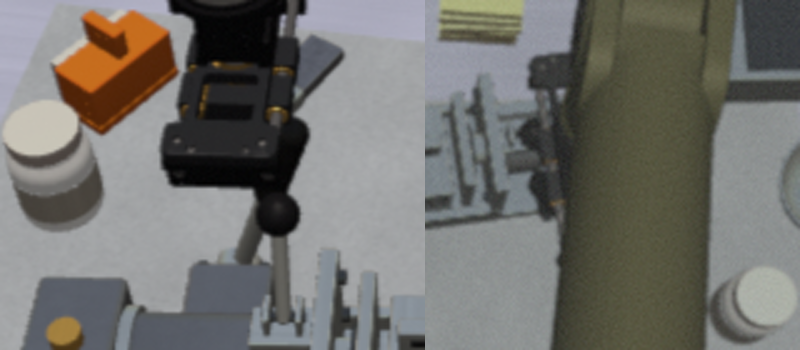

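Run:
```python
from h import *
c=load('scene7');s=lambda u,v:(130+u/2.5,180+v/2.5)
for u,v in((298,130),(300,150),(292,170),(285,185),(278,213),(255,220)): print('s',u,v,pt(c,*s(u,v)).round(3))
c=load('top7');s=lambda u,v:(330+(u-425)/2.5,120+v/2.5)
for u,v in((545,130),(548,190),(540,190),(535,130),(555,190)): print('t',u,v,pt(c,*s(u,v)).round(3))
```

```text
s 298 130 [ 0.562 -0.152  0.234]
s 300 150 [ 0.565 -0.152  0.215]
s 292 170 [ 0.567 -0.159  0.194]
s 285 185 [ 0.568 -0.165  0.177]
s 278 213 [ 0.624 -0.154  0.216]
s 255 220 [ 0.624 -0.172  0.205]
t 545 130 [ 0.588 -0.158  0.29 ]
t 548 190 [ 0.534 -0.159  0.289]
t 540 190 [ 0.55  -0.159  0.234]
t 535 130 [ 0.612 -0.158  0.222]
t 555 190 [ 0.533 -0.164  0.29 ]
```

```bash
python3 -m jog '[[0,0.2,-0.05,0,0],[0,0.2,-0.05,0,0],[0,0,0,0,0]]'
python3 -m jog '[[0,0.2,0,0,0],[0,0.1,0,0,0],[0,0,0,0,0]]'
python3 -m jog '[[0,0.15,0,0,0],[0,0.1,0,0,0],[0,0,0,0,0]]'
```

```text
time_s: 52.82
tool_pos: [0.5588, -0.1873, 0.2145]
tool_rot: [179.4, 0.8, 96.4]
force: [10.8, -15.2, -4.1]
grip_width: 0.0001
grasp_force: 7.5
time_s: 53.07
tool_pos: [0.5587, -0.1867, 0.2146]
tool_rot: [179.3, 1.2, 96.2]
force: [13.2, -23.7, -7.7]
grip_width: 0.0005
grasp_force: 11.3
time_s: 53.32
tool_pos: [0.5585, -0.1864, 0.2147]
tool_rot: [179.2, 1.5, 96.0]
force: [17.1, -31.3, -10.6]
grip_width: 0.0003
grasp_force: 14.5
```

```bash
python3 -m jog '[[0,-0.4,0,0,0],[0,-0.6,0,0,0],[0,-0.6,0,0,0],[0,-0.6,0,0,0],[0,-0.6,0,0,0],[0,-0.6,0,0,0],[0,-0.6,0,0,0],[0,-0.6,0,0,0],[0,-0.6,0,0,0],[0,-0.6,0,0,0],[0,-0.6,0,0,0],[0,-0.2,0,0,0]]'
python3 -m jog '[[0,0,0,0,0],[0,0,0,0,0]]'
python3 - <<'E'
from h import *
c=snap('scene','scene8')
a=np.radians(6.7);ey=np.array([-np.sin(a),np.cos(a)])
Q=sel(c,.5,.75,-.12,.02,.1,.1205);d=Q[:,:2]-[.632,0];py=d@ey;px=d@[ey[1],-ey[0]]
m=(py<-.05)&(py>-.115)&(abs(px)<.045)&(abs(px)>.025);print('ramface',np.percentile(py[m],[50,97,99]).round(4))
print('grip z~.2',rect(sel(c,.54,.6,-.3,-.1,.195,.205)))
E
python3 to.py .567 -.313 .21 96.7
```

```text
time_s: 54.32
tool_pos: [0.5692, -0.3018, 0.2121]
tool_rot: [-180.0, -0.0, 96.6]
force: [-0.3, -0.3, 0.5]
grip_width: 0.0
grasp_force: 0.0
time_s: 54.48
tool_pos: [0.5701, -0.2983, 0.2123]
tool_rot: [180.0, -0.1, 96.8]
force: [0.2, 0.6, -0.1]
grip_width: 0.0005
grasp_force: 0.4
ramface [-0.0989 -0.0938 -0.0937]
grip z~.2 (66, 'c', 575.2, -269.5, 'size', 39.3, 19.6, 'long-axis deg', -86.8, 'z', np.float64(199.8))
pos [ 0.5701 -0.2984  0.2124] rot [ 1.80e+02 -1.00e-01  9.68e+01] F [ 0.4 -1.9 -0.7] w 0.0003 gf 0.5 t 54.5
shares [-0.71 -0.24  0.12] turn 0.003
```

```bash
python3 -m jog '[[0,-0.7,-0.25,0.1,0],[0,0,0,0,0],[0,0,0,0,0]]'
python3 -m jog '[[0,0.6,0,0,0],[0,0.6,0,0,0],[0,0.6,0,0,0],[0,0.6,0,0,0],[0,0.6,0,0,0],[0,0.6,0,0,0],[0,0.6,0,0,0],[0,0.6,0,0,0],[0,0.6,0,0,0],[0,0.6,0,0,0],[0,0.4,0,0,0],[0,0.3,0,0,0]]'
python3 -m jog '[[0,0.1,0,0,0],[0,0,0,0,0]]'
python3 -m jog '[[0,0.15,0,0,0],[0,0,0,0,0]]'
```

```text
time_s: 54.78
tool_pos: [0.5656, -0.3157, 0.2099]
tool_rot: [-180.0, 0.0, 96.6]
force: [0.2, 0.1, 0.1]
grip_width: 0.0006
grasp_force: 0.0
time_s: 55.78
tool_pos: [0.5509, -0.1891, 0.2109]
tool_rot: [179.9, 0.9, 96.5]
force: [6.5, -25.8, -4.4]
grip_width: 0.0004
grasp_force: 10.4
time_s: 55.95
tool_pos: [0.5508, -0.1893, 0.211]
tool_rot: [179.8, 0.9, 96.3]
force: [4.3, -20.9, -4.6]
grip_width: 0.0007
grasp_force: 8.3
time_s: 56.12
tool_pos: [0.5503, -0.1888, 0.2111]
tool_rot: [179.8, 1.1, 96.2]
force: [6.1, -24.2, -5.5]
grip_width: 0.0007
grasp_force: 10.0
```

```bash
python3 -m jog '[[0,-0.4,0,0,0],[0,-0.6,0,0,0],[0,-0.6,0,0,0],[0,-0.6,0,0,0],[0,-0.6,0,0,0],[0,-0.6,0,0,0],[0,-0.6,0,0,0],[0,-0.6,0,0,0],[0,-0.6,0,0,0],[0,-0.6,0,0,0],[0,-0.6,0,0,0],[0,-0.45,0,0,0]]'
python3 -m jog '[[0,0,0,0,0],[0,0,0,0,0],[0,0,0,0,0],[0,0,0,0,0]]'
python3 -m jog '[[0,0.6,0,0,0],[0,0.6,0,0,0],[0,0.6,0,0,0],[0,0.6,0,0,0],[0,0.6,0,0,0],[0,0.6,0,0,0],[0,0.6,0,0,0],[0,0.6,0,0,0],[0,0.6,0,0,0],[0,0.6,0,0,0],[0,0.4,0,0,0],[0,0.3,0,0,0]]'
python3 -m jog '[[0,0.1,0,0,0],[0,0,0,0,0]]'
python3 -m jog '[[0,0.15,0,0,0],[0,0,0,0,0]]'
```

```text
time_s: 57.12
tool_pos: [0.5666, -0.3125, 0.2103]
tool_rot: [180.0, -0.1, 96.7]
force: [-0.5, -0.2, 0.4]
grip_width: 0.0
grasp_force: 0.0
time_s: 57.45
tool_pos: [0.5667, -0.3109, 0.2104]
tool_rot: [180.0, -0.0, 96.8]
force: [0.1, 0.3, -0.9]
grip_width: 0.0004
grasp_force: 0.0
time_s: 58.45
tool_pos: [0.5507, -0.1888, 0.2112]
tool_rot: [179.8, 1.0, 96.4]
force: [5.9, -27.4, -4.7]
grip_width: 0.0003
grasp_force: 11.8
time_s: 58.62
tool_pos: [0.5505, -0.189, 0.2113]
tool_rot: [179.8, 1.1, 96.3]
force: [5.2, -21.8, -3.7]
grip_width: 0.0008
grasp_force: 9.3
time_s: 58.78
tool_pos: [0.5504, -0.1887, 0.2113]
tool_rot: [179.7, 1.2, 96.1]
force: [5.8, -25.9, -5.3]
grip_width: 0.0005
grasp_force: 11.0
```

Third stroke done. I'll return and check the ram and end plate.

```bash
python3 -m jog '[[0,-0.4,0,0,0],[0,-0.6,0,0,0],[0,-0.6,0,0,0],[0,-0.6,0,0,0],[0,-0.6,0,0,0],[0,-0.6,0,0,0],[0,-0.6,0,0,0],[0,-0.6,0,0,0],[0,-0.6,0,0,0],[0,-0.6,0,0,0],[0,-0.6,0,0,0],[0,-0.45,0,0,0]]'
python3 -m jog '[[0,0,0,0,0],[0,0,0,0,0],[0,0,0,0,0],[0,0,0,0,0]]'
cat > chk.py <<'E'
from h import *
import sys
c=snap('scene',sys.argv[1])
a=np.radians(6.7);ey=np.array([-np.sin(a),np.cos(a)])
Q=sel(c,.5,.75,-.12,.2,.1,.1205);d=Q[:,:2]-[.632,0];py=d@ey;px=d@[ey[1],-ey[0]]
k=(abs(px)<.045)&(abs(px)>.027)
m=(py<-.03)&(py>-.115)&k;print('ramface (start -.1055)',np.percentile(py[m],[97,99]).round(4))
m=(py>.1)&(py<.14)&k;print('endface (start .1082)',np.percentile(py[m],[1,3]).round(4))
for s in (.085,.023,-.037):
    x,y=.632-.1167*s,.9932*s
    print('lug',rect(sel(c,x-.04,x+.04,y-.028,y+.028,.113,.125)))
cv2.imwrite('pics/'+sys.argv[1]+'c.png',cv2.resize(c['color'][200:380,120:440],(800,450),interpolation=cv2.INTER_CUBIC)[:,:,::-1])
E
python3 chk.py scene9
```

```text
time_s: 59.78
tool_pos: [0.5663, -0.3106, 0.2102]
tool_rot: [180.0, -0.1, 96.7]
force: [0.6, 0.9, 0.0]
grip_width: 0.0005
grasp_force: 0.0
time_s: 60.12
tool_pos: [0.5664, -0.309, 0.2104]
tool_rot: [180.0, -0.0, 96.8]
force: [0.2, -0.3, -0.1]
grip_width: 0.0005
grasp_force: 0.0
ramface (start -.1055) [-0.0705 -0.0699]
endface (start .1082) [0.1131 0.1131]
lug (209, 'c', 615.1, 93.0, 'size', 67.5, 31.2, 'long-axis deg', -54.1, 'z', np.float64(118.7))
lug (183, 'c', 630.9, 23.4, 'size', 42.5, 16.0, 'long-axis deg', -80.5, 'z', np.float64(119.0))
lug (191, 'c', 636.9, -36.6, 'size', 42.3, 17.9, 'long-axis deg', -81.5, 'z', np.float64(119.2))
```

```bash
python3 -m jog '[[0,0.6,0,0,0],[0,0.6,0,0,0],[0,0.6,0,0,0],[0,0.6,0,0,0],[0,0.6,0,0,0],[0,0.6,0,0,0],[0,0.6,0,0,0],[0,0.6,0,0,0],[0,0.6,0,0,0],[0,0.6,0,0,0],[0,0.4,0,0,0],[0,0.3,0,0,0]]'
python3 -m jog '[[0,0.1,0,0,0],[0,0,0,0,0]]'
python3 -m jog '[[0,0.15,0,0,0],[0,0,0,0,0]]'
```

```text
time_s: 61.17
tool_pos: [0.551, -0.1887, 0.2117]
tool_rot: [179.7, 1.1, 96.3]
force: [6.8, -30.2, -4.8]
grip_width: 0.0005
grasp_force: 13.3
time_s: 61.33
tool_pos: [0.5508, -0.1888, 0.2117]
tool_rot: [179.7, 1.2, 96.2]
force: [6.3, -25.3, -4.7]
grip_width: 0.0002
grasp_force: 10.6
time_s: 61.5
tool_pos: [0.5508, -0.1885, 0.2118]
tool_rot: [179.6, 1.4, 96.0]
force: [7.9, -28.8, -5.9]
grip_width: 0.0002
grasp_force: 12.3
```

```bash
python3 -m jog '[[0,-0.4,0,0,0],[0,-0.6,0,0,0],[0,-0.6,0,0,0],[0,-0.6,0,0,0],[0,-0.6,0,0,0],[0,-0.6,0,0,0],[0,-0.6,0,0,0],[0,-0.6,0,0,0],[0,-0.6,0,0,0],[0,-0.6,0,0,0],[0,-0.6,0,0,0],[0,-0.6,0,0,0]]'
python3 -m jog '[[0,-0.2,0,-0.3,0],[0,0,0,-0.8,0],[0,0,0,-0.8,0],[0,0,0,-0.8,0],[0,-0.8,-0.8,-0.5,0],[0,-0.8,-0.8,0,0],[0,-0.8,-0.8,0,0],[0,-0.5,-0.5,0,0],[0,0,0,0,0]]'
python3 chk.py scene10
```

```text
time_s: 62.5
tool_pos: [0.5664, -0.3111, 0.2102]
tool_rot: [180.0, -0.1, 96.8]
force: [1.0, -1.2, -0.5]
grip_width: 0.0007
grasp_force: 0.0
time_s: 63.25
tool_pos: [0.5135, -0.383, 0.2745]
tool_rot: [-179.9, 0.1, 96.4]
force: [0.3, -0.8, -0.1]
grip_width: 0.0003
grasp_force: 0.0
ramface (start -.1055) [-0.058 -0.058]
endface (start .1082) [0.1215 0.1216]
lug (185, 'c', 622.1, 90.5, 'size', 42.5, 16.2, 'long-axis deg', -84.5, 'z', np.float64(118.9))
lug (170, 'c', 630.1, 29.9, 'size', 40.1, 15.6, 'long-axis deg', -83.5, 'z', np.float64(119.1))
lug (315, 'c', 636.4, -36.9, 'size', 79.5, 55.4, 'long-axis deg', -0.2, 'z', np.float64(118.1))
```

View pics/scene10c.png

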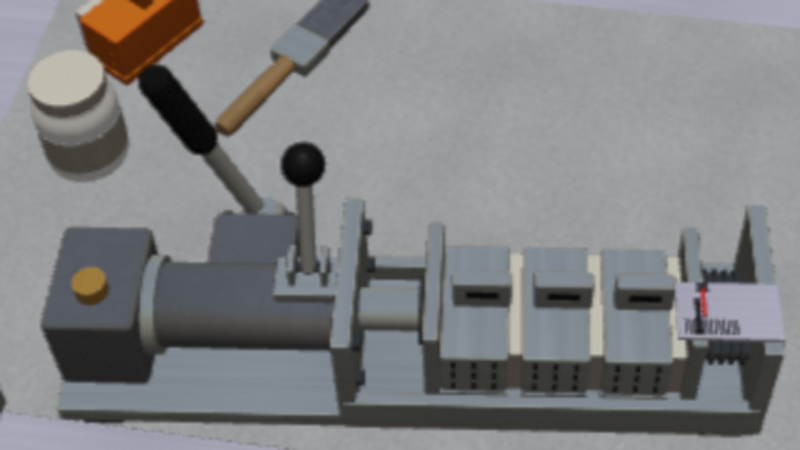

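The red pointer at (704,298) stands past the thick mark at (697,305), and the end plate is about 13 mm back. Both levers are at rest and the row is closed and square.

```bash
python3 -c "
from cell import env
print(env.sign_off())"
```

```text
the job is handed in; nothing more can be done
None
```

I handed the job in: both finished moulds stand on the rack, all three fresh moulds are pressed in one square row with the pointer past the thick mark (end plate about 13 mm back), and both levers are sprung back.

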